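# Make up two repair kits from the bench stock

### The job

Make up the two repair kits in the blue trays. The longer tray gets the long bolt, the large nut and the short wide socket; the shorter tray gets the brass bush and the tall slim socket: one piece to a compartment (any compartment of its tray), each flat on the compartment's floor and the same way up as it stands now. Leave the small nut and the small bolt where they are.

Things in the scene. Friction and masses are not known exactly. Their poses are not given: they have to be found in the camera images.
- tray_long: The longer kit tray. Blue sheet metal, fixed to the bench: an open row of three square compartments along its own y axis, 228 mm long (y) and 78 mm wide (x), 11 mm high. Each compartment is 72 x 72 mm inside, with a 3 mm thick floor and a rim standing 8 mm above that floor; walls 3 mm. Origin at the centre of the underside, z up; compartment centres at x = 0, y = -75, 0 and +75 mm in its frame.
- tray_short: The shorter kit tray. Blue sheet metal, fixed to the bench: an open row of two square compartments along its own y axis, 153 mm long (y) and 78 mm wide (x), 11 mm high. Each compartment is 72 x 72 mm inside, with a 3 mm thick floor and a rim standing 8 mm above that floor; walls 3 mm. Origin at the centre of the underside, z up; compartment centres at x = 0, y = -37.5 and +37.5 mm in its frame.
- bolt_long: Long steel hex bolt standing on its head, 0.25 to 0.5 kg: head 36 mm across flats and 15 mm thick, below; round shank 24 mm in diameter above it; 70 mm tall in all. Origin at the centre of its underside, z up along its axis.
- nut_large: Large steel hex nut lying flat, 36 mm across flats (41.6 mm across corners), 24 mm tall, hole 24 mm. Its own x axis is square to a pair of flats (so are the directions 60 and 120 degrees from it). Origin at the centre of its underside, z up along its axis.
- socket_wide: Short wide wrench socket, a round plain steel cup 50 mm in outer diameter and 38 mm tall, open end up, 38 mm bore. Origin at the centre of its underside, z up along its axis.
- socket_tall: Tall slim (deep) wrench socket, a round plain steel tube 30 mm in outer diameter and 64 mm tall, open end up, 20 mm bore. Origin at the centre of its underside, z up along its axis.
- bush: Flanged brass bush, standing on its flange: flange 46 mm in diameter and 6 mm thick, below; round body 38 mm in diameter above it; 34 mm tall in all, bored through. Origin at the centre of its underside, z up along its axis.
- nut_small: Small steel hex nut lying flat, 24 mm across flats, 16 mm tall; not wanted in either kit. Origin at the centre of its underside, z up along its axis.
- bolt_small: Small steel hex bolt standing on its head, head 24 mm across flats, shank 14 mm, 36 mm tall; not wanted in either kit. Origin at the centre of its underside, z up along its axis. All stock stands on the bench top (height 0), 86 mm or more apart between centres, among them two unlisted pieces: a brown sanding roll (44 mm wide, 45 tall) and a grease tin (50 wide, 34 tall).
There are look-alikes about, which are no part of the job. Leave any red look-alike of the bolt_long alone.

How it is judged (in metres and radians):
At the end, for the whole second after the job is handed in: Long tray: long bolt, large nut, wide socket; short tray: bush, tall socket. One piece per compartment, within 24 mm of its centre along each tray axis, underside within 3.5 mm of the floor, original side up within 0.12 rad, at rest. Small nut and bolt moved under 25 mm (((x of bolt_long in the frame of tray_long between -0.024 and 0.024 m and y of bolt_long in the frame of tray_long between -0.099 and -0.051 m and x of nut_large in the frame of tray_long between -0.024 and 0.024 m and y of nut_large in the frame of tray_long between -0.024 and 0.024 m and x of socket_wide in the frame of tray_long between -0.024 and 0.024 m and y of socket_wide in the frame of tray_long between 0.051 and 0.099 m) or (x of bolt_long in the frame of tray_long between -0.024 and 0.024 m and y of bolt_long in the frame of tray_long between -0.099 and -0.051 m and x of nut_large in the frame of tray_long between -0.024 and 0.024 m and y of nut_large in the frame of tray_long between 0.051 and 0.099 m and x of socket_wide in the frame of tray_long between -0.024 and 0.024 m and y of socket_wide in the frame of tray_long between -0.024 and 0.024 m) or (x of bolt_long in the frame of tray_long between -0.024 and 0.024 m and y of bolt_long in the frame of tray_long between -0.024 and 0.024 m and x of nut_large in the frame of tray_long between -0.024 and 0.024 m and y of nut_large in the frame of tray_long between -0.099 and -0.051 m and x of socket_wide in the frame of tray_long between -0.024 and 0.024 m and y of socket_wide in the frame of tray_long between 0.051 and 0.099 m) or (x of bolt_long in the frame of tray_long between -0.024 and 0.024 m and y of bolt_long in the frame of tray_long between -0.024 and 0.024 m and x of nut_large in the frame of tray_long between -0.024 and 0.024 m and y of nut_large in the frame of tray_long between 0.051 and 0.099 m and x of socket_wide in the frame of tray_long between -0.024 and 0.024 m and y of socket_wide in the frame of tray_long between -0.099 and -0.051 m) or (x of bolt_long in the frame of tray_long between -0.024 and 0.024 m and y of bolt_long in the frame of tray_long between 0.051 and 0.099 m and x of nut_large in the frame of tray_long between -0.024 and 0.024 m and y of nut_large in the frame of tray_long between -0.099 and -0.051 m and x of socket_wide in the frame of tray_long between -0.024 and 0.024 m and y of socket_wide in the frame of tray_long between -0.024 and 0.024 m) or (x of bolt_long in the frame of tray_long between -0.024 and 0.024 m and y of bolt_long in the frame of tray_long between 0.051 and 0.099 m and x of nut_large in the frame of tray_long between -0.024 and 0.024 m and y of nut_large in the frame of tray_long between -0.024 and 0.024 m and x of socket_wide in the frame of tray_long between -0.024 and 0.024 m and y of socket_wide in the frame of tray_long between -0.099 and -0.051 m)) and ((x of bush in the frame of tray_short between -0.024 and 0.024 m and y of bush in the frame of tray_short between -0.0615 and -0.0135 m and x of socket_tall in the frame of tray_short between -0.024 and 0.024 m and y of socket_tall in the frame of tray_short between 0.0135 and 0.0615 m) or (x of bush in the frame of tray_short between -0.024 and 0.024 m and y of bush in the frame of tray_short between 0.0135 and 0.0615 m and x of socket_tall in the frame of tray_short between -0.024 and 0.024 m and y of socket_tall in the frame of tray_short between -0.0615 and -0.0135 m)) and z of each of bolt_long, nut_large, socket_wide in the frame of tray_long below 0.0065 m and angle between each of bolt_long, nut_large, socket_wide, bush, socket_tall's own z axis and vertical below 0.12 rad and linear speed of each of bolt_long, nut_large, socket_wide, bush, socket_tall below 0.02 m/s and z of each of bush, socket_tall in the frame of tray_short below 0.0065 m); the robot touches nothing.
It fails at once if the small nut is moved from its place by more than 25 mm (distance of nut_small from where it was at the start of the episode above 0.025 m).
It fails at once if the small bolt is moved from its place by more than 25 mm (distance of bolt_small from where it was at the start of the episode above 0.025 m).
It also fails if it takes over 112 s, if anything falls off the work surface, if the arm or the gripper's body presses on something with over 40 N, if the wrist force passes 120 N, or if a joint passes its speed limit or range.

### The arm

A 6-joint arm with a two-finger parallel gripper is mounted at the origin on the work surface. World frame = base frame: x ahead of the robot, y to its left, z up, the work surface at z = 0. Lengths are in m, angles in degrees, forces in N, time in s.
With the tool pointing down it reaches from about 0.3 to 0.75 m from the base axis. Payload 8.5 kg.
Tool frame: the origin (TCP) lies at the very end of the fingers, on their centre line; the grasp point (between the pads) lies 19 mm behind it (grip_depth is the distance from the TCP to the grasp point, in m); z points along the fingers, y is the direction in which the jaws open and shut (so a half turn about z gives the same grasp; the last joint's range is limited). The gripper opens to 85 mm and grips with 20 to 120 N. Pads are 22 mm wide; open, the fingers measure 114 mm over their backs; the gripper's body (76 mm by 85 mm) begins 54 mm behind the grasp point. The pads swing forward as they close: fully open they stand 13 mm farther back than shut.
Start: joints at [55.961, 21.807, 74.336, -0, 83.858, -12.336], TCP at [0.203, 0.511, 0.231] pointing down, gripper open.
Joint ranges: [-178.18, 178.18], [-50.72, 133.34], [12.68, 142.11], [-81.47, 261.47], [9.98, 163.14], [-165.26, 165.26]. Speed limits (degrees/s): [136.94, 136.94, 180, 180, 180, 180].

### API

Orientations are given as a 3x3 rotation matrix whose columns are the frame's x, y, z axes.
In Python, from rig import observe, get_image, close_job, silhouettes, grip_depth gives the robot as it stands. The module is installed in compiled form; this text tells all that it offers.
- The arm moves only by the shell command python3 -m crank 'ROWS' [FORCE]. ROWS is a JSON object of lists of equal length, an entry for each row: "slide": the shift along the tool's x, y, z in m, a list of three; "roll": the turn about the tool's z in rad; "grip": the finger opening in m, from 0 to 0.0854. A call has exactly 8 rows; each row is the pose to reach, as a shift and turn from the pose commanded when the call began, along the tool's axes at that moment; what a row does not reach only later rows make up. A row lasts 1/10 s, in which the tool goes at most 50 mm and 8.59 degrees, less where a joint would pass 70% of its speed; a pose out of reach is approached as far as the arm can. A call with a gripper value outside its range is refused whole. The fingers move at their own pace and stop on an object; FORCE is the grip in N (left out, the last holds). Time passes only in rows, so rows that repeat a pose let the fingers close, or fill a call up. It gives the time, the measured TCP pose, the force and the opening at its end, in the units of the state.
- observe(): the state, without advancing time (a new reading comes with each control period).
- get_image(name): name is "scene" or "side" or "wrist"; returns a dict with "frame" (480x640x3 uint8, red, green, blue), "fx", "fy", "cx", "cy" (pixels), "xyz" and "rotation" of the camera in the world. Camera axes: x right, y down, z forward; pixel columns grow to the right and rows downward; lengths in m; the calibration is good to about 2 mm. A picture is of the moment at which its call begins. There is no depth.
- close_job(): hands the job in, once; it reports no verdict.
Trained networks look in a picture, given as the dict that the camera call returned (one of the last four; its "shot" number tells which), for a name from the list of things; names that differ only in an ending like _2 or _b are one class to them, and where a whole thing is asked for, a point or a joint stands for the part that bears it (a point fixed in the world has none). Each returns a list of dicts, best first, with "confidence" (0 to 1); they miss things now and then, are a little off and sometimes report something else, mostly with a low value. They report only what shows in the picture. A call takes as long as a camera call. They do not tell look-alikes from the thing itself.
- silhouettes(target, picture): "pixels" (480x640 bool, what is visible of it) and "box" ([centre column, centre row, width, height] in pixels, round what is visible of it).
The state is a dict: "time_s": time; "q": joint angles; "qvel": joint speeds; "joint_efforts": joint torques, N m; "position": TCP position; "tool_rot": TCP orientation; "ft_force": force on the tool from outside, world axes, zero at the start; "wrist_torque": the same for the moment, N m; "grip_width": finger opening in m.
Only numpy, scipy, OpenCV 4.12 (cv2) and the standard library are available. Lean on these libraries where they do the work, as an engineer would, in place of code of your own. Each camera call takes 0.05 s, during which the arm holds its last target.

## Working session

There is one attempt and no reset: what is moved stays moved. The work goes in short steps, Python scripts to look and compute and a shell command to move; the robot and the scene stay as the last step left them, time stands still between calls to the robot, and variables do not carry over. Pictures are saved under pics/ and viewed, and the job is handed in when it is done.

```bash
mkdir -p pics; python3 - <<'E'
from rig import *
import cv2
s=observe();print(s)
for n in("scene","side","wrist"):
    p=get_image(n);cv2.imwrite(f"pics/{n}0.png",p["frame"][:,:,::-1]);print(n,p["fx"],p["cx"],p["cy"],p["xyz"],p["rotation"])
print(grip_depth if not callable(grip_depth) else grip_depth())
E
```

```text
{'time_s': 0.0, 'q': array([ 5.59597285e+01,  2.18428620e+01,  7.43853988e+01,  6.59665182e-04,
        8.38591177e+01, -1.23354822e+01]), 'qvel': array([ 0.02717732, -0.03816456, -0.0150176 , -0.0380967 ,  0.04383943,
       -0.00489595]), 'joint_efforts': array([ 2.57444197e-03, -4.48478043e+01, -2.31269377e+01, -1.09608200e-04,
        4.85742203e-03, -7.91092162e-06]), 'position': array([0.20322958, 0.51075475, 0.23069045]), 'tool_rot': array([[-9.29101058e-01,  3.69824931e-01, -8.63166226e-04],
       [ 3.69825785e-01,  9.29100268e-01, -1.25730863e-03],
       [ 3.36983893e-04, -1.48738791e-03, -9.99998837e-01]]), 'ft_force': array([ 0.01050767, -0.43265408,  0.37407582]), 'wrist_torque': array([0.04204677, 0.0191718 , 0.01110601]), 'grip_width': 0.08562505698375486}
scene 572.6974710611369 313.99719757236784 246.04896333607465 [ 1.02510686 -0.6737828   0.6280738 ] [[ 0.82050299  0.31371502 -0.47786789]
 [ 0.57145405 -0.47158846  0.67159854]
 [-0.01466643 -0.82412815 -0.56621346]]
side 502.96259846240247 315.50445818423924 241.1764283664072 [ 0.28938443 -0.61777635  0.56696821] [[ 0.94128149 -0.20483747  0.26838548]
 [-0.33758195 -0.58337682  0.73872181]
 [ 0.00525197 -0.78594726 -0.61827123]]
wrist 402.15198616856077 315.1605964187402 242.2030382302577 [0.13611761 0.53801916 0.37427771] [[ 0.36946477  0.89133732  0.26270432]
 [ 0.92924269 -0.35379802 -0.10646593]
 [-0.00195279  0.28345148 -0.95898459]]
0.0187
```

View pics/scene0.png

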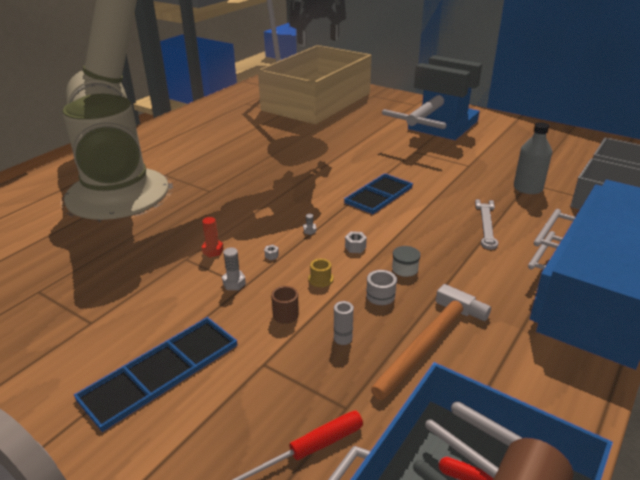

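View pics/side0.png

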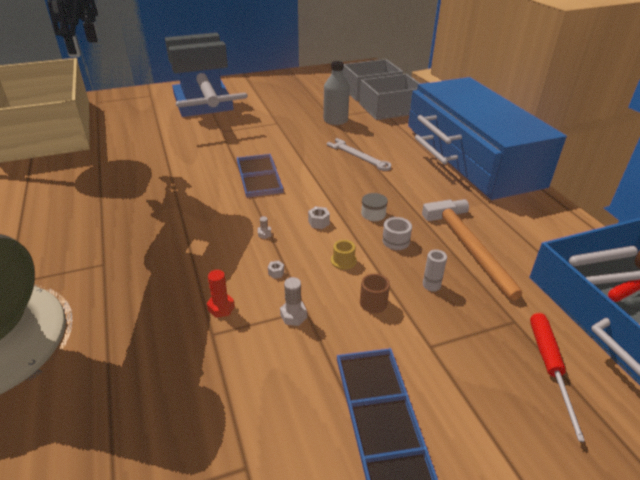

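View pics/wrist0.png

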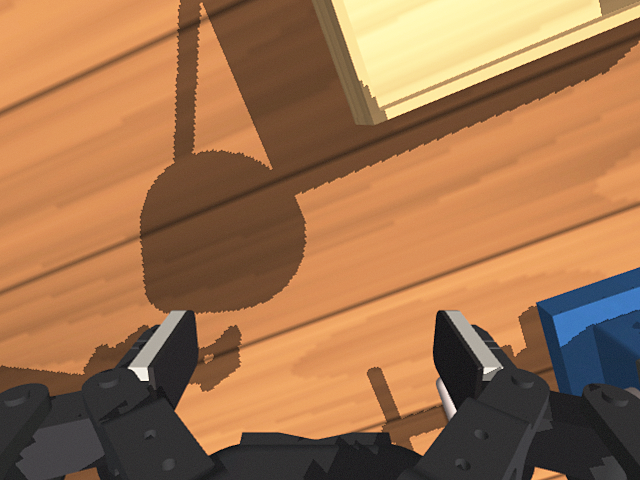

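```bash
cat > h.py <<'E'
import numpy as np,cv2
from scipy.optimize import minimize
def proj(c,P):
    P=np.asarray(P,float).reshape(-1,3);q=(P-np.array(c["xyz"]))@np.array(c["rotation"])
    return np.c_[c["fx"]*q[:,0]/q[:,2]+c["cx"],c["fy"]*q[:,1]/q[:,2]+c["cy"]]
def ray(c,u,v,z=0):
    d=np.array(c["rotation"])@np.array([(u-c["cx"])/c["fx"],(v-c["cy"])/c["fy"],1]);o=np.array(c["xyz"])
    return (o+d*(z-o[2])/d[2])
OBJ={"bolt_long":[(20.,0,15),(12,15,70)],"nut_large":[(20,0,24)],"socket_wide":[(25,0,38)],"socket_tall":[(15,0,64)],"bush":[(23,0,6),(19,6,34)],"nut_small":[(13,0,16)],"bolt_small":[(13,0,9),(7,9,36)]}
T=np.linspace(0,2*np.pi,48)
def model(c,name,x,y,z0=0,S=4):
    m=np.zeros((480*S,640*S),np.uint8)
    for r,a,b in OBJ[name]:
        P=[[x+r/1e3*np.cos(t),y+r/1e3*np.sin(t),z0+h/1e3] for h in(a,b) for t in T]
        cv2.fillConvexPoly(m,cv2.convexHull(np.round((proj(c,P)+.5)*S-.5).astype(np.int32)),1)
    return cv2.resize(m.astype(np.float32),(640,480),interpolation=cv2.INTER_AREA)
def fit(obs,name,x0,z0=0):
    f=lambda p:sum(np.abs(model(c,name,p[0],p[1],z0)-m).sum()/max(m.sum(),1) for c,m in obs)
    r=minimize(f,x0,method="Nelder-Mead",options=dict(initial_simplex=[x0,[x0[0]+.01,x0[1]],[x0[0],x0[1]+.01]],xatol=2e-4,fatol=1e-3))
    return r.x,r.fun/len(obs)
def uv(c,m): 
    v,u=np.nonzero(m);return u.mean(),v.mean()
E
python3 - <<'E'
from rig import *
from h import *
cs=[get_image("scene"),get_image("side")]
for n in list(OBJ)+["tray_long","tray_short"]:
    D=[silhouettes(n,c) for c in cs]
    for d in D: print(n,[(round(x["confidence"],2),np.round(x["box"]).tolist()) for x in d[:3]])
    if n=="bolt_long": D=[[x for x in d if not (lambda q:q[0]>1.8*q[1])(c["frame"][x["pixels"]].mean(0)+1)] for c,d in zip(cs,D)]
    if not all(D): continue
    if n in OBJ:
        obs=[(c,d[0]["pixels"]) for c,d in zip(cs,D)]
        h=OBJ[n][-1][2]/2e3
        g=[ray(c,*uv(c,m),h)[:2] for c,m in obs]
        print("  ",g,fit(obs,n,list((g[0]+g[1])/2)), [fit([o],n,list(gg))[0] for o,gg in zip(obs,g)])
    else:
        for c,d in zip(cs,D):
            cn,_=cv2.findContours(d[0]["pixels"].astype(np.uint8),0,2);k=max(cn,key=cv2.contourArea)
            W=np.array([ray(c,u,v,.011)[:2] for u,v in k[:,0]]).astype(np.float32)
            R=cv2.minAreaRect(W*1000);print("  ",R)
E
```

```text
bolt_long [(0.7, [213.0, 236.0, 23.0, 38.0])]
bolt_long [(0.86, [220.0, 294.0, 28.0, 48.0]), (0.83, [296.0, 302.0, 26.0, 46.0]), (0.38, [319.0, 218.0, 20.0, 26.0])]
nut_large [(0.81, [356.0, 241.0, 22.0, 22.0])]
nut_large [(0.68, [320.0, 217.0, 20.0, 24.0])]
   [array([0.5623519 , 0.11115018]), array([0.56016133, 0.11177552])] (array([0.56093128, 0.11223822]), np.float64(0.0973428696776577)) [array([0.56224722, 0.11153546]), array([0.56016133, 0.11177552])]
socket_wide [(0.86, [381.0, 285.0, 29.0, 37.0])]
socket_wide [(0.9, [397.0, 234.0, 30.0, 34.0])]
   [array([0.67515707, 0.00916404]), array([0.67313524, 0.0109354 ])] (array([0.6733837 , 0.01153522]), np.float64(0.07652142099573722)) [array([0.67479097, 0.01003723]), array([0.67330647, 0.01191435])]
socket_tall [(0.62, [340.0, 322.0, 20.0, 44.0])]
socket_tall [(0.79, [434.0, 272.0, 23.0, 45.0])]
   [array([ 0.6776965 , -0.11408252]), array([ 0.67594342, -0.11332946])] (array([ 0.67662415, -0.11232389]), np.float64(0.07770004836287428)) [array([ 0.67821477, -0.11462536]), array([ 0.6759107 , -0.11337691])]
bush [(0.86, [320.0, 275.
[... 986 characters left out ...]
4, 0.11132971])]
tray_long [(0.93, [155.0, 373.0, 159.0, 112.0])]
tray_long [(0.72, [387.0, 415.0, 103.0, 130.0]), (0.38, [276.0, 273.0, 15.0, 17.0])]
   ((496.61199951171875, -325.1185607910156), (231.27862548828125, 89.28803253173828), 79.58287811279297)
   ((491.3799743652344, -303.22979736328125), (188.78456115722656, 81.02407836914062), 79.5507583618164)
tray_short [(0.85, [376.0, 196.0, 74.0, 44.0]), (0.26, [381.0, 287.0, 30.0, 36.0])]
tray_short [(0.72, [258.0, 177.0, 46.0, 44.0])]
   ((503.0464782714844, 306.51092529296875), (170.20285034179688, 87.84934997558594), 84.3182601928711)
   ((494.2785949707031, 307.4801330566406), (175.96926879882812, 80.8443374633789), 84.38553619384766)
```

```bash
cat >> h.py <<'E'
def boxmask(c,x,y,a,L,S=4):
    m=np.zeros((480*S,640*S),np.uint8);ca,sa=np.cos(a),np.sin(a)
    P=[[x-sa*v+ca*u,y+ca*v+sa*u,z] for u in(-.039,.039) for v in(-L/2,L/2) for z in(0,.011)]
    cv2.fillConvexPoly(m,cv2.convexHull(np.round((proj(c,P)+.5)*S-.5).astype(np.int32)),1)
    return cv2.resize(m.astype(np.float32),(640,480),interpolation=cv2.INTER_AREA)
def traymask(c,x0,L):
    hsv=cv2.cvtColor(c["frame"],cv2.COLOR_RGB2HSV)
    b=((hsv[...,0]>100)&(hsv[...,0]<130)&(hsv[...,1]>110)).astype(np.uint8)
    roi=cv2.dilate((boxmask(c,*x0,L)>0).astype(np.uint8),np.ones((25,25)))
    v,u=np.nonzero(b*roi);m=np.zeros((480,640),np.uint8)
    cv2.fillConvexPoly(m,cv2.convexHull(np.c_[u,v].astype(np.int32)),1);return m
def fittray(cs,x0,L):
    obs=[(c,traymask(c,x0,L)) for c in cs]
    f=lambda p:sum(np.abs(boxmask(c,*p,L)-m).sum()/m.sum() for c,m in obs)
    r=minimize(f,x0,method="Nelder-Mead",options=dict(initial_simplex=[x0]+[[x0[j]+(i==j)*d for j in range(3)] for i,d in enumerate((.01,.01,.05))],xatol=2e-4,fatol=1e-3))
    return r.x,r.fun/len(obs)
E
python3 - <<'E'
from rig import *
from h import *
cs=[get_image("scene"),get_image("side")]
A=np.pi/180
print("long scene",fittray(cs[:1],[.496,-.322,-10.4*A],.228))
print("short scene",fittray(cs[:1],[.5,.306,-5.6*A],.153))
print("short side",fittray(cs[1:],[.5,.306,-5.6*A],.153))
print("short both",fittray(cs,[.5,.306,-5.6*A],.153))
for c,d in zip(cs,([233,270],[293,302])):
    D=silhouettes("bolt_long",c)+silhouettes("nut_small",c)+silhouettes("socket_tall",c)
    for x in D:
        if abs(x["box"][0]-d[0])<8 and abs(x["box"][1]-d[1])<10:
            print(x["confidence"],fit([(c,x["pixels"])],"bolt_long",list(ray(c,*uv(c,x["pixels"]),.03)[:2])))
print("red,roll,tin",[ray(cs[0],u,v,.02)[:2] for u,v in((211,244),(285,305),(405,263))])
print([ray(c,u,v,.07)[:2] for c,u,v in ((cs[0],232,252),(cs[1],292,283))])
E
```

```text
long scene (array([ 0.49124973, -0.32141238, -0.1845791 ]), np.float64(0.04455052444969715))
short scene (array([ 0.49746383,  0.31826128, -0.08278618]), np.float64(0.12514087152516903))Traceback (most recent call last):
  File "<stdin>", line 7, in <module>
  File "h.py", line 35, in fittray
    obs=[(c,traymask(c,x0,L)) for c in cs]
            ~~~~~~~~^^^^^^^^
  File "h.py", line 33, in traymask
    cv2.fillConvexPoly(m,cv2.convexHull(np.c_[u,v].astype(np.int32)),1);return m
    ~~~~~~~~~~~~~~~~~~^^^^^^^^^^^^^^^^^^^^^^^^^^^^^^^^^^^^^^^^^^^^^^^^^
cv2.error: OpenCV(4.12.0) /io/opencv/modules/imgproc/src/drawing.cpp:2404: error: (-215:Assertion failed) points.checkVector(2, CV_32S) >= 0 in function 'fillConvexPoly'
```

```bash
cat >> h.py <<'E'
def fittray2(obs,x0,L):
    f=lambda p:sum(np.abs(boxmask(c,*p,L)-m).sum()/m.sum() for c,m in obs)
    r=minimize(f,x0,method="Nelder-Mead",options=dict(initial_simplex=[x0]+[[x0[j]+(i==j)*d for j in range(3)] for i,d in enumerate((.01,.01,.05))],xatol=2e-4,fatol=1e-3))
    return r.x,r.fun/len(obs)
E
python3 - <<'E'
from rig import *
from h import *
cs=[get_image("scene"),get_image("side")]
A=np.pi/180
o=[(c,silhouettes("tray_short",c)[0]["pixels"]) for c in cs]
for q in (o[:1],o[1:],o):print("short",fittray2(q,[.5,.306,-5.6*A],.153))
o=[(c,silhouettes("tray_long",c)[0]["pixels"]) for c in cs]
print("long",fittray2(o[:1],[.49,-.322,-10.4*A],.228))
for c,d in zip(cs,([233,270],[293,302])):
    D=silhouettes("bolt_long",c)+silhouettes("nut_small",c)+silhouettes("socket_tall",c)
    for x in D:
        if abs(x["box"][0]-d[0])<8 and abs(x["box"][1]-d[1])<10:
            print(x["confidence"],fit([(c,x["pixels"])],"bolt_long",list(ray(c,*uv(c,x["pixels"]),.03)[:2])))
print("red,roll,tin",[ray(cs[0],u,v,.02)[:2] for u,v in((211,244),(285,305),(405,263))])
print([ray(c,u,v,.07)[:2] for c,u,v in ((cs[0],232,252),(cs[1],292,283))])
# plan: view pose delta
s=observe();R=s["tool_rot"];print(s["time_s"],R.T@(np.array([.52,.22,.30])-s["position"]))
E
```

```text
short (array([ 0.49813772,  0.31347086, -0.09520866]), np.float64(0.02908044058744993))
short (array([ 0.2408642 ,  2.31797531, -9.44465202]), np.float64(1.0))
short (array([ 0.49800454,  0.31667773, -0.12380797]), np.float64(2.390534361907831))
long (array([ 0.49157963, -0.3231677 , -0.18642947]), np.float64(0.019193823822399318))
0.88 (array([ 0.4431165, -0.1044251]), np.float64(0.06905531609195402))
0.91 (array([ 0.44078218, -0.10341388]), np.float64(0.17687807881773399))
red,roll,tin [array([ 0.34552658, -0.05498749]), array([ 0.56961972, -0.11824276]), array([0.67827029, 0.09376928])]
[array([ 0.44811996, -0.10381844]), array([ 0.4400757 , -0.10473674])]
1.85 [-0.40177042 -0.15327389 -0.06867042]
```

```bash
python3 -m crank '{"slide":[[-0.03,-0.015,0],[-0.06,-0.03,0],[-0.1,-0.05,0],[-0.14,-0.07,0],[-0.18,-0.09,0],[-0.22,-0.11,0],[-0.26,-0.13,0],[-0.3,-0.15,0]],"roll":[0.1,0.2,0.3,0.4,0.5,0.6,0.7,0.8],"grip":[0.085,0.085,0.085,0.085,0.085,0.085,0.085,0.085]}'
python3 - <<'E'
from rig import *
import numpy as np
s=observe();R=s["tool_rot"];print(s["q"],R.T@(np.array([.561,.112,.20])-s["position"]), np.degrees(np.arctan2(R[1,1],R[0,1])))
E
```

```text
time_s: 2.65
position: [0.4276, 0.2591, 0.2315]
tool_rot: [[-0.378, 0.926, 0.0], [0.926, 0.378, 0.0], [0.0, 0.0, -1.0]]
ft_force: [-0.2, 0.8, -0.2]
grip_width: 0.0848
[ 1.76234504e+01  1.67665165e+01  8.20135797e+01  3.49835322e-03
  8.11929364e+01 -4.60025123e+00] [-0.18665964  0.06778749  0.03155493] 22.22316654224183
```

```bash
python3 -m crank '{"slide":[[-0.03,0.011,0.005],[-0.06,0.022,0.01],[-0.09,0.033,0.015],[-0.12,0.044,0.02],[-0.15,0.055,0.025],[-0.175,0.063,0.03],[-0.187,0.068,0.031],[-0.187,0.068,0.031]],"roll":[0.1,0.2,0.3,0.4,0.48,0.54,0.57,0.57],"grip":[0.085,0.085,0.085,0.085,0.085,0.085,0.085,0.085]}'
cat >> h.py <<'E'
def snap(tag,names=("wrist",)):
    from rig import get_image
    out=[]
    for n in names:
        p=get_image(n);cv2.imwrite(f"pics/{n}_{tag}.png",p["frame"][:,:,::-1]);out.append(p)
    return out if len(out)>1 else out[0]
def where():
    from rig import observe
    s=observe();R=np.array(s["tool_rot"]);print("t",s["time_s"],"pos",np.round(s["position"],4),"jaw",np.round(np.degrees(np.arctan2(R[1,1],R[0,1])),2),"tilt",np.round(R[:2,2],4),"w",np.round(s["grip_width"],4),"f",np.round(s["ft_force"],1));return s
def to(x,y,z):
    s=where();print("slide",np.round(np.array(s["tool_rot"]).T@(np.array([x,y,z])-s["position"]),4))
E
python3 - <<'E'
from rig import *
from h import *
where();p=snap("a")
print(p["xyz"],p["rotation"])
for n in ("nut_large","bush","socket_wide"):
    for d in silhouettes(n,p)[:2]:
        print(n,d["confidence"],d["box"],fit([(p,d["pixels"])],n,list(ray(p,*uv(p,d["pixels"]),OBJ[n][-1][2]/2e3)[:2])))
E
```

```text
time_s: 3.45
position: [0.5615, 0.113, 0.2]
tool_rot: [[0.179, 0.984, -0.0], [0.984, -0.179, 0.0], [-0.0, -0.0, -1.0]]
ft_force: [-0.2, 0.5, -0.7]
grip_width: 0.0848
t 3.45 pos [0.5615 0.113  0.2   ] jaw -10.28 tilt [-0.0004  0.    ] w 0.0848 f [-0.2  0.5 -0.7]
[0.57472311 0.18469006 0.34345921] [[ 0.98400782 -0.17013652 -0.05274629]
 [-0.17811404 -0.94313908 -0.28064938]
 [-0.00199838  0.28555604 -0.95835993]]
nut_large 0.75 [313.4, 214.8, 47.2, 58.5] (array([0.56038873, 0.1126767 ]), np.float64(0.5062952898550724))
bush 0.92 [338.1, 343.0, 46.4, 57.0] (array([ 0.56244341, -0.00870867]), np.float64(0.07900469168900805))
socket_wide 0.88 [462.2, 300.4, 69.3, 63.0] (array([0.67349682, 0.0113395 ]), np.float64(0.3848915863602669))
```

View pics/wrist_a.png

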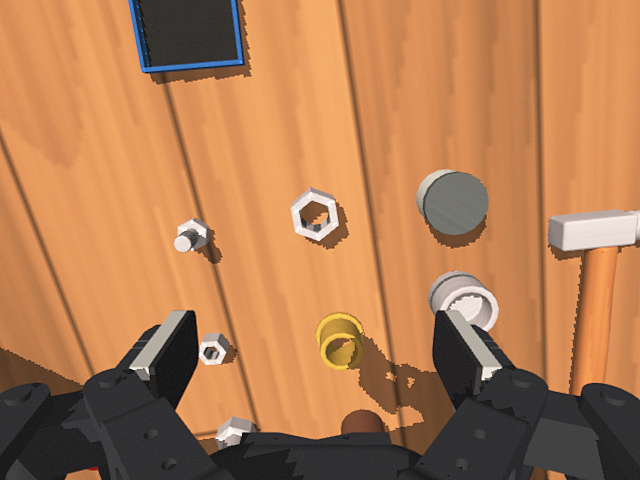

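```bash
python3 - <<'E'
import cv2
m=cv2.imread("pics/wrist_a.png");cv2.imwrite("pics/nutz.png",cv2.resize(m[175:255,265:365],None,fx=8,fy=7.5,interpolation=cv2.INTER_CUBIC)[:600])
E
```

```text
(no output)
```

View pics/nutz.png

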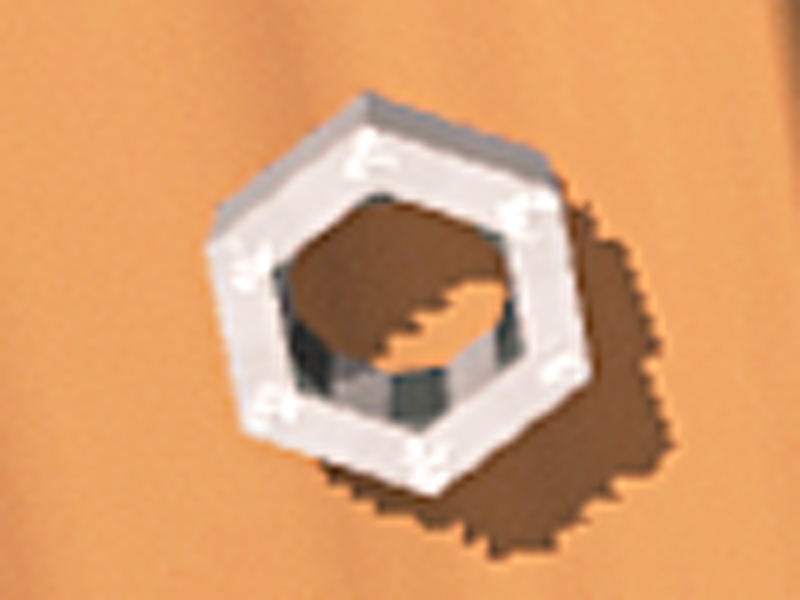

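```bash
python3 - <<'E'
from rig import *
from h import *
p=get_image("wrist")
V=np.array([(370,127),(555,190),(588,375),(435,495),(245,432),(208,243)])
W=np.array([ray(p,265+u/8-.44,175+v/7.5-.43,.024)[:2] for u,v in V])
print(W.mean(0));d=W-W.mean(0);print(np.hypot(*d.T),np.degrees(np.arctan2(d[:,1],d[:,0]))%60)
to(*W.mean(0),.09)
E
```

```text
[0.55945814 0.11466438]
[0.0204474  0.02057975 0.02050192 0.02103357 0.0209421  0.02088981] [28.40601129 30.65338391 29.85261772 29.81402744 30.11286363 28.5322176 ]
t 3.7 pos [0.5603 0.1149 0.2008] jaw -10.09 tilt [0.0004 0.0001] w 0.0851 f [-0.2  0.9 -0.3]
slide [-0.0004 -0.0009  0.1108]
```

```bash
python3 -m crank '{"slide":[[-0.001,0,0.02],[-0.001,0,0.05],[-0.001,0,0.08],[-0.001,0,0.11],[-0.001,0,0.13],[-0.001,0,0.14],[-0.001,0,0.145],[-0.001,0,0.145]],"roll":[-0.05,-0.1,-0.15,-0.17,-0.17,-0.17,-0.17,-0.17],"grip":[0.06,0.06,0.06,0.06,0.06,0.06,0.06,0.06]}' 30
python3 -c "
from h import *
to(.56,.114,.003);snap('b')"
```

```text
time_s: 4.5
position: [0.5608, 0.1131, 0.0556]
tool_rot: [[0.008, 1.0, 0.0], [1.0, -0.008, -0.0], [0.0, 0.0, -1.0]]
ft_force: [0.5, 0.2, 0.0]
grip_width: 0.0603
t 4.5 pos [0.5608 0.1131 0.0556] jaw -0.43 tilt [ 0.0004 -0.    ] w 0.0603 f [0.5 0.2 0. ]
slide [ 0.0009 -0.0009  0.0526]
```

View pics/wrist_b.png

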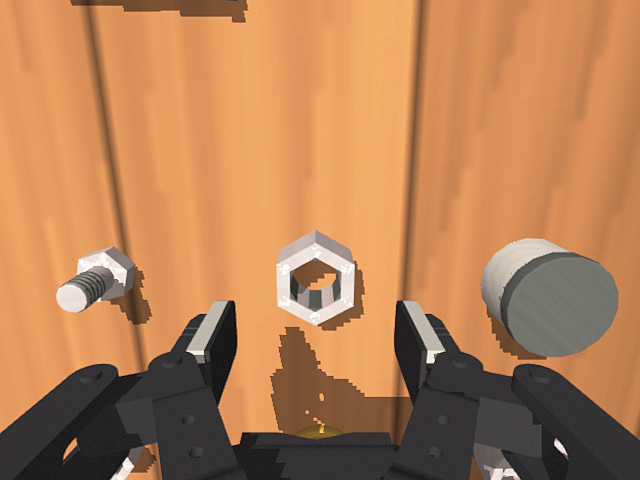

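```bash
python3 -m crank '{"slide":[[0.001,0,0.015],[0.001,0,0.03],[0.001,0,0.045],[0.001,0,0.0525],[0.001,0,0.0525],[0.001,0,0.0525],[0.001,0,0.0525],[0.001,0,0.0525]],"roll":[0,0,0,0,0,0,0,0],"grip":[0.06,0.06,0.06,0.06,0.06,0.03,0.03,0.03]}' 60
python3 -m crank '{"slide":[[0,0,0],[0,0,0],[0,0,-0.002],[0,0,-0.01],[0,0,-0.03],[0,0,-0.06],[0,0,-0.1],[0,0,-0.1]],"roll":[0,0,0,0,0,0,0,0],"grip":[0.03,0.03,0.03,0.03,0.03,0.03,0.03,0.03]}'
python3 -c "
from h import *
where();snap('c')"
```

```text
time_s: 5.35
position: [0.5614, 0.1139, 0.004]
tool_rot: [[0.008, 1.0, 0.002], [1.0, -0.008, 0.0], [0.0, 0.002, -1.0]]
ft_force: [-0.9, -0.7, 7.0]
grip_width: 0.0348
time_s: 6.15
position: [0.563, 0.114, 0.1082]
tool_rot: [[0.008, 1.0, 0.009], [1.0, -0.008, -0.0], [0.0, 0.009, -1.0]]
ft_force: [0.7, -1.1, -1.6]
grip_width: 0.0348
t 6.15 pos [0.563  0.114  0.1082] jaw -0.45 tilt [ 0.0095 -0.    ] w 0.0348 f [ 0.7 -1.1 -1.6]
```

View pics/wrist_c.png

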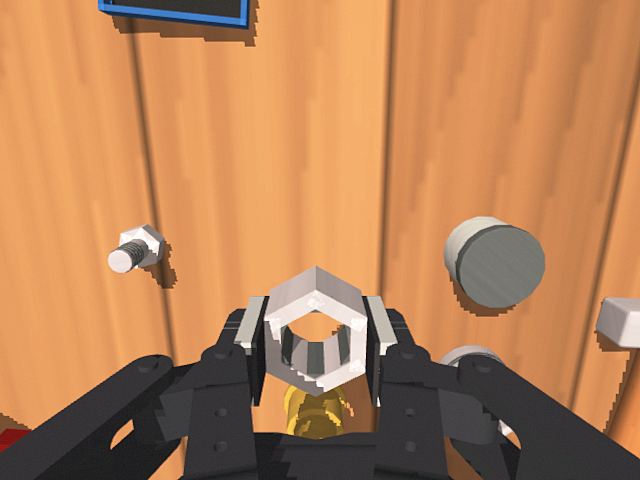

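```bash
python3 -m crank '{"slide":[[-0.02,0,-0.03],[-0.05,-0.01,-0.05],[-0.09,-0.02,-0.06],[-0.13,-0.03,-0.06],[-0.17,-0.04,-0.06],[-0.21,-0.05,-0.06],[-0.25,-0.06,-0.06],[-0.28,-0.065,-0.06]],"roll":[0.02,0.04,0.06,0.09,0.12,0.15,0.18,0.18],"grip":[0.03,0.03,0.03,0.03,0.03,0.03,0.03,0.03]}'
python3 -c "
from h import *
to(.4777,-.3962,.15)"
```

```text
time_s: 7.0
position: [0.4922, -0.1674, 0.1618]
tool_rot: [[0.189, 0.982, -0.002], [0.982, -0.189, 0.001], [0.001, -0.002, -1.0]]
ft_force: [0.0, 0.3, -1.1]
grip_width: 0.0348
t 7.0 pos [ 0.4922 -0.1674  0.1618] jaw -10.89 tilt [-0.002  0.001] w 0.0348 f [ 0.   0.3 -1.1]
slide [-0.2274  0.0291  0.0117]
```

```bash
python3 -m crank '{"slide":[[-0.03,0.004,0],[-0.06,0.008,0],[-0.1,0.012,0.005],[-0.14,0.018,0.01],[-0.18,0.023,0.012],[-0.21,0.027,0.012],[-0.227,0.029,0.012],[-0.227,0.029,0.012]],"roll":[0,0,0,0,0,0,0,0],"grip":[0.03,0.03,0.03,0.03,0.03,0.03,0.03,0.03]}'
cat >> h.py <<'E'
def edgetray(p,x0,L,tag):
    """show blue pixels and projected tray outline, return corners projected"""
    im=p["frame"][:,:,::-1].copy()
    x,y,a=x0;ca,sa=np.cos(a),np.sin(a)
    n=int(round(L/.075));ys=[(-n/2+i)*.075 for i in range(n+1)]
    W=lambda u,v,z=.011:[x-sa*v+ca*u,y+ca*v+sa*u,z]
    for v in ys:
        q=proj(p,[W(-.0375,v),W(.0375,v)]).astype(int);cv2.line(im,tuple(map(int,q[0])),tuple(map(int,q[1])),(0,0,255),1)
    for u in (-.0375,.0375):
        q=proj(p,[W(u,ys[0]),W(u,ys[-1])]);cv2.line(im,tuple(map(int,q[0])),tuple(map(int,q[1])),(0,0,255),1)
    cv2.imwrite(f"pics/{tag}.png",im)
E
python3 -c "
from h import *
where();p=snap('d');edgetray(p,(.4915,-.3225,np.radians(-10.6)),.228,'d_tray')"
```

```text
time_s: 7.8
position: [0.4787, -0.3957, 0.1491]
tool_rot: [[0.189, 0.982, -0.002], [0.982, -0.189, 0.002], [0.001, -0.002, -1.0]]
ft_force: [0.3, 0.5, -1.4]
grip_width: 0.0348
t 7.8 pos [ 0.4787 -0.3957  0.1491] jaw -10.91 tilt [-0.0016  0.0015] w 0.0348 f [ 0.3  0.5 -1.4]
```

View pics/d_tray.png

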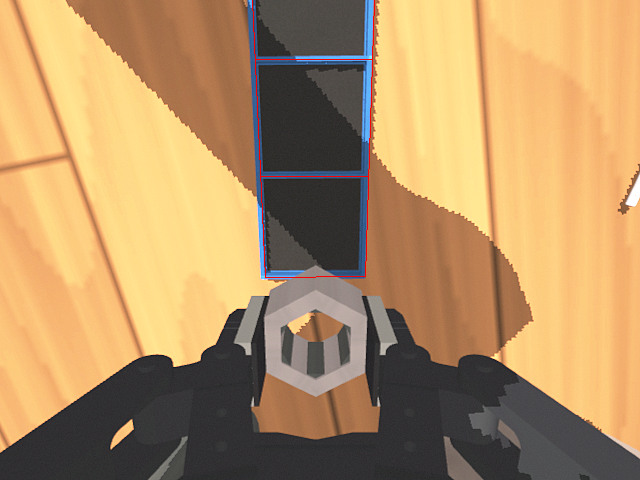

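```bash
python3 -m crank '{"slide":[[0,-0.002,0.02],[0,-0.002,0.05],[0,-0.002,0.08],[0,-0.002,0.1],[0,-0.002,0.115],[0,-0.002,0.12],[0,-0.002,0.12],[0,-0.002,0.12]],"roll":[0,0,0,0,0,0,0,0],"grip":[0.03,0.03,0.03,0.03,0.03,0.03,0.03,0.03]}'
python3 -c "
from h import *
to(.4767,-.396,.008);p=snap('e');edgetray(p,(.4915,-.3225,np.radians(-10.6)),.228,'e_tray')"
```

```text
time_s: 8.65
position: [0.478, -0.3935, 0.0316]
tool_rot: [[0.186, 0.982, 0.001], [0.982, -0.186, -0.001], [-0.001, 0.001, -1.0]]
ft_force: [0.1, -0.3, -1.0]
grip_width: 0.0345
t 8.65 pos [ 0.478  -0.3935  0.0316] jaw -10.74 tilt [ 0.0007 -0.0008] w 0.0345 f [ 0.1 -0.3 -1. ]
slide [-0.0027 -0.0008  0.0236]
```

View pics/e_tray.png

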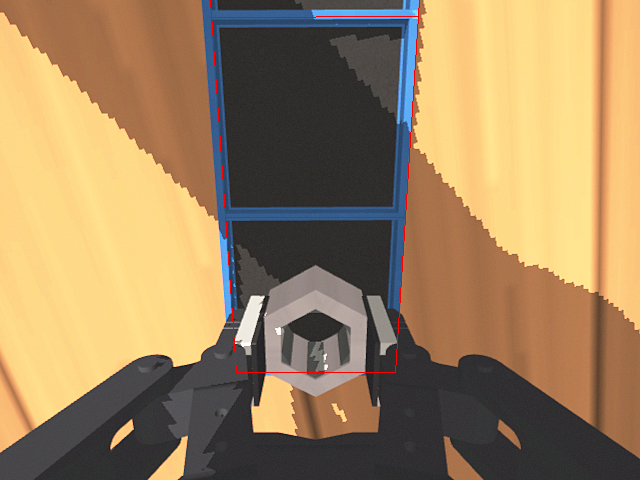

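```bash
python3 -m crank '{"slide":[[0,-0.003,0.003],[0,-0.003,0.008],[0,-0.003,0.013],[0,-0.003,0.018],[0,-0.003,0.021],[0,-0.003,0.023],[0,-0.003,0.023],[0,-0.003,0.023]],"roll":[0,0,0,0,0,0,0,0],"grip":[0.03,0.03,0.03,0.03,0.03,0.03,0.03,0.03]}'
python3 -m crank '{"slide":[[0,0,0],[0,0,0],[0,0,0],[0,0,-0.005],[0,0,-0.02],[0,0,-0.05],[0,0,-0.09],[0,0,-0.13]],"roll":[0,0,0,0,0,0,0,0],"grip":[0.04,0.04,0.04,0.042,0.045,0.06,0.06,0.06]}'
python3 -c "
from h import *
where();p=snap('f');edgetray(p,(.4895,-.3205,np.radians(-10.6)),.228,'f_tray')"
```

```text
time_s: 9.5
position: [0.4747, -0.3932, 0.0079]
tool_rot: [[0.187, 0.982, 0.0], [0.982, -0.187, -0.0], [-0.0, 0.0, -1.0]]
ft_force: [0.3, 0.3, -1.7]
grip_width: 0.0347
time_s: 10.3
position: [0.4745, -0.3929, 0.1396]
tool_rot: [[0.187, 0.982, -0.0], [0.982, -0.187, 0.0], [0.0, -0.0, -1.0]]
ft_force: [-0.4, -1.2, -0.3]
grip_width: 0.0598
t 10.3 pos [ 0.4745 -0.3929  0.1396] jaw -10.77 tilt [-0.0002  0.0002] w 0.0598 f [-0.4 -1.2 -0.3]
```

View pics/f_tray.png

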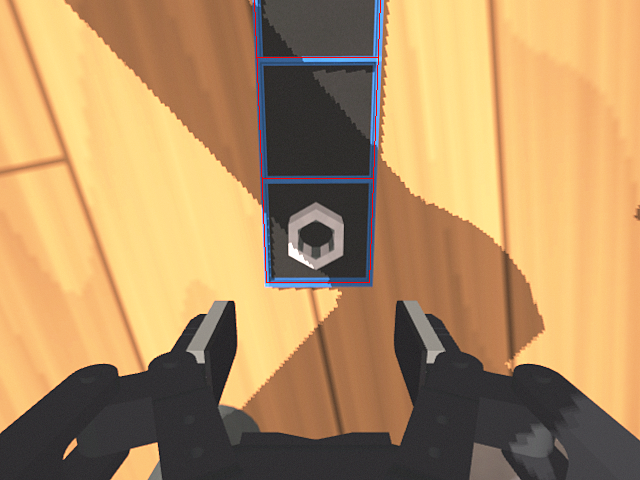

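```bash
python3 -m crank '{"slide":[[0.03,-0.01,0],[0.07,-0.02,0],[0.11,-0.035,0],[0.15,-0.05,0],[0.19,-0.06,0],[0.23,-0.07,0],[0.265,-0.08,0],[0.278,-0.086,0]],"roll":[0,0,0,0,0,0,0,0],"grip":[0.06,0.06,0.06,0.06,0.06,0.06,0.06,0.06]}'
python3 - <<'E'
from h import *
from rig import *
to(.442,-.104,.026);p=snap('g')
for d in silhouettes("bolt_long",p)[:3]: print(d["confidence"],d["box"],fit([(p,d["pixels"])],"bolt_long",list(ray(p,*uv(p,d["pixels"]),.035)[:2])))
E
```

```text
time_s: 11.15
position: [0.4415, -0.1013, 0.1382]
tool_rot: [[0.185, 0.983, 0.0], [0.983, -0.185, 0.0], [0.0, 0.0, -1.0]]
ft_force: [0.9, -0.6, 0.4]
grip_width: 0.0604
t 11.15 pos [ 0.4415 -0.1013  0.1382] jaw -10.63 tilt [0.0001 0.0002] w 0.0604 f [ 0.9 -0.6  0.4]
slide [-0.0026  0.0009  0.1122]
0.93 [139.3, 191.2, 99.8, 63.3] (array([ 0.33983007, -0.04967584]), np.float64(0.07504382120946539))
0.69 [314.9, 241.9, 55.5, 78.8] (array([ 0.44087899, -0.10295366]), np.float64(0.10047763280521901))
```

View pics/wrist_g.png

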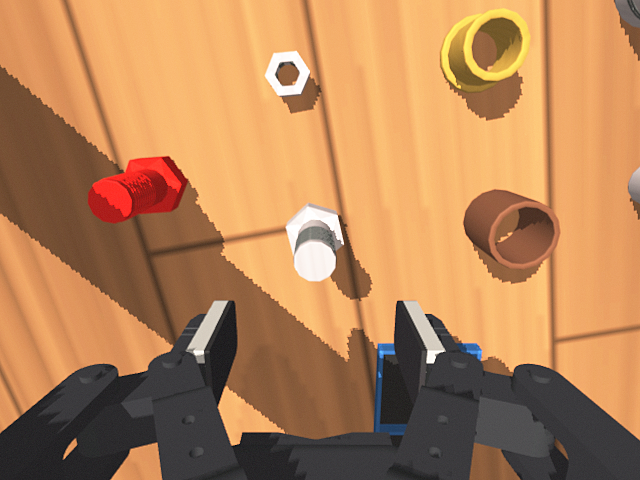

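```bash
python3 -m crank '{"slide":[[-0.002,0,0.02],[-0.002,0,0.05],[-0.002,0,0.075],[-0.002,0,0.1],[-0.002,0,0.112],[-0.002,0,0.112],[-0.002,0,0.112],[-0.002,0,0.112]],"roll":[0,0,0,0,0,0,0,0],"grip":[0.06,0.06,0.06,0.06,0.06,0.06,0.06,0.015]}' 70
python3 -m crank '{"slide":[[0,0,0],[0,0,0],[0,0,0],[0,0,0],[0,0,0],[0,0,-0.005],[0,0,-0.02],[0,0,-0.05]],"roll":[0,0,0,0,0,0,0,0],"grip":[0.015,0.015,0.015,0.015,0.015,0.015,0.015,0.015]}'
python3 -m crank '{"slide":[[0,0,-0.04],[0,0,-0.06],[0,0,-0.06],[-0.02,0.01,-0.06],[-0.05,0.02,-0.06],[-0.08,0.04,-0.06],[-0.11,0.06,-0.06],[-0.12,0.08,-0.06]],"roll":[0,0,0,0,0,0,0,0],"grip":[0.015,0.015,0.015,0.015,0.015,0.015,0.015,0.015]}'
python3 - <<'E'
from h import *
to(.5041,-.2473,.15);p=snap('h');edgetray(p,(.4905,-.3210,np.radians(-10.6)),.228,'h_tray')
E
```

```text
time_s: 12.05
position: [0.4423, -0.1067, 0.0266]
tool_rot: [[0.187, 0.982, 0.002], [0.982, -0.187, -0.001], [-0.001, 0.002, -1.0]]
ft_force: [-0.6, 0.9, -0.8]
grip_width: 0.0466
time_s: 12.85
position: [0.4408, -0.1053, 0.0754]
tool_rot: [[0.187, 0.982, -0.004], [0.982, -0.187, 0.002], [0.001, -0.004, -1.0]]
ft_force: [1.5, -0.8, -3.1]
grip_width: 0.0226
time_s: 13.65
position: [0.4976, -0.2411, 0.1339]
tool_rot: [[0.189, 0.982, -0.002], [0.982, -0.189, 0.001], [0.001, -0.002, -1.0]]
ft_force: [0.9, 0.2, -3.3]
grip_width: 0.0226
t 13.65 pos [ 0.4976 -0.2411  0.1339] jaw -10.91 tilt [-0.0021  0.001 ] w 0.0226 f [ 0.9  0.2 -3.3]
slide [-0.0049  0.0075 -0.0161]
```

View pics/h_tray.png

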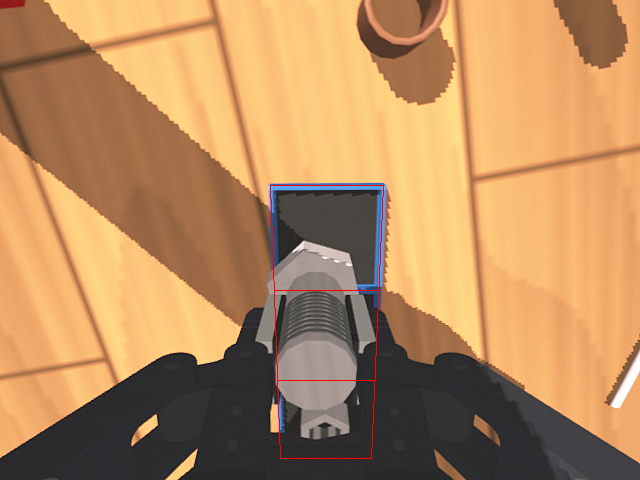

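```bash
python3 -m crank '{"slide":[[-0.003,0.004,0],[-0.005,0.007,0.01],[-0.005,0.0075,0.03],[-0.005,0.0075,0.05],[-0.005,0.0075,0.065],[-0.005,0.0075,0.075],[-0.005,0.0075,0.08],[-0.005,0.0075,0.08]],"roll":[0,0,0,0,0,0,0,0],"grip":[0.015,0.015,0.015,0.015,0.015,0.015,0.015,0.015]}'
python3 - <<'E'
from h import *
to(.5041,-.2473,.031);p=snap('i');edgetray(p,(.4905,-.3210,np.radians(-10.6)),.228,'i_tray')
E
```

```text
time_s: 14.5
position: [0.5041, -0.2447, 0.0553]
tool_rot: [[0.187, 0.982, -0.001], [0.982, -0.187, 0.001], [0.001, -0.001, -1.0]]
ft_force: [0.2, 0.7, -2.0]
grip_width: 0.0223
t 14.5 pos [ 0.5041 -0.2447  0.0553] jaw -10.76 tilt [-0.0009  0.0007] w 0.0223 f [ 0.2  0.7 -2. ]
slide [-0.0026  0.0005  0.0243]
```

View pics/i_tray.png

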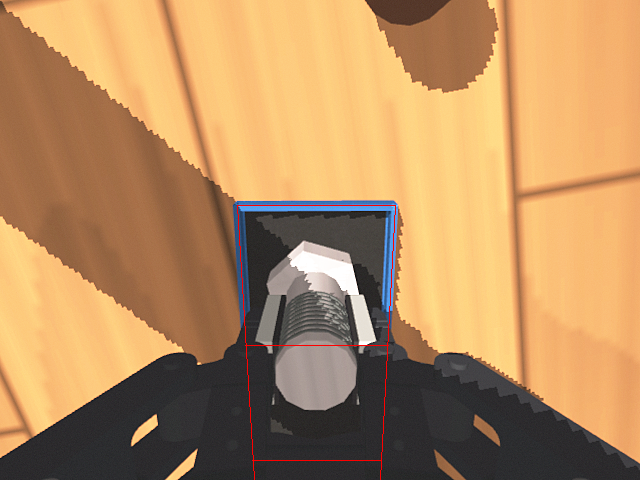

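```bash
python3 -m crank '{"slide":[[-0.001,0,0.005],[-0.002,0,0.01],[-0.002,0,0.015],[-0.002,0,0.02],[-0.002,0,0.022],[-0.002,0,0.024],[-0.002,0,0.024],[-0.002,0,0.024]],"roll":[0,0,0,0,0,0,0,0],"grip":[0.015,0.015,0.015,0.015,0.015,0.015,0.015,0.015]}'
python3 -m crank '{"slide":[[0,0,0],[0,0,0],[0,0,0],[0,0,-0.005],[0,0,-0.02],[0,0,-0.05],[0,0,-0.09],[0,0,-0.11]],"roll":[0,0,0,0,0,0,0,0],"grip":[0.035,0.04,0.045,0.05,0.06,0.07,0.075,0.075]}'
python3 - <<'E'
from h import *
p=snap('j');to(.6765,-.1125,.13)
E
```

```text
time_s: 15.35
position: [0.5041, -0.247, 0.032]
tool_rot: [[0.187, 0.982, 0.0], [0.982, -0.187, -0.0], [-0.0, 0.0, -1.0]]
ft_force: [-0.3, -0.6, -2.4]
grip_width: 0.0226
time_s: 16.15
position: [0.5047, -0.2475, 0.1454]
tool_rot: [[0.187, 0.982, 0.004], [0.982, -0.187, -0.003], [-0.002, 0.004, -1.0]]
ft_force: [-0.0, -0.3, -0.4]
grip_width: 0.0749
t 16.2 pos [ 0.5055 -0.2481  0.1476] jaw -10.76 tilt [ 0.0067 -0.0053] w 0.0749 f [ 0.6 -1.2  3. ]
slide [0.1652 0.1426 0.0181]
```

View pics/wrist_j.png

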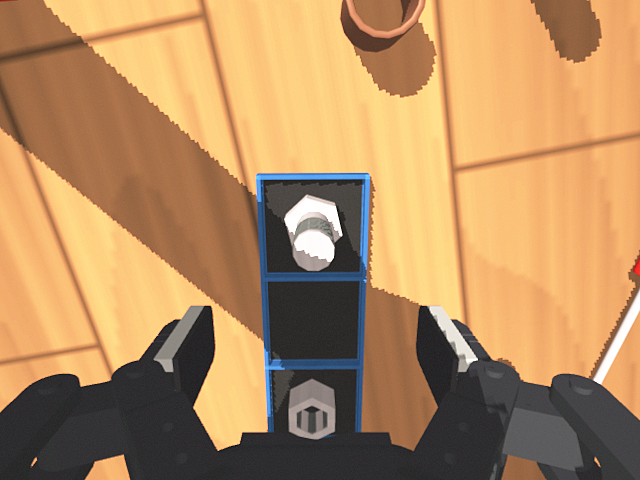

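```bash
python3 -m crank '{"slide":[[0.03,0.01,0],[0.07,0.03,0],[0.11,0.045,0],[0.15,0.06,0],[0.19,0.08,0],[0.23,0.095,0],[0.265,0.11,0],[0.287,0.116,0]],"roll":[0,0,0,0,0,0,0,0],"grip":[0.075,0.075,0.075,0.075,0.075,0.075,0.075,0.075]}'
python3 - <<'E'
from h import *
from rig import *
to(.6735,.0115,.013);p=snap('k')
for d in silhouettes("socket_wide",p)[:3]: print(d["confidence"],d["box"],fit([(p,d["pixels"])],"socket_wide",list(ray(p,*uv(p,d["pixels"]),.02)[:2])))
E
```

```text
time_s: 17.0
position: [0.6726, 0.0159, 0.1415]
tool_rot: [[0.185, 0.983, 0.0], [0.983, -0.185, 0.0], [0.0, 0.0, -1.0]]
ft_force: [0.3, 0.6, -0.7]
grip_width: 0.0748
t 17.0 pos [0.6726 0.0159 0.1415] jaw -10.66 tilt [0.0001 0.0003] w 0.0748 f [ 0.3  0.6 -0.7]
slide [-0.0042  0.0017  0.1285]
0.69 [318.1, 242.0, 71.5, 87.0] (array([0.6733528 , 0.01151163]), np.float64(0.03896459120747961))
```

View pics/wrist_k.png

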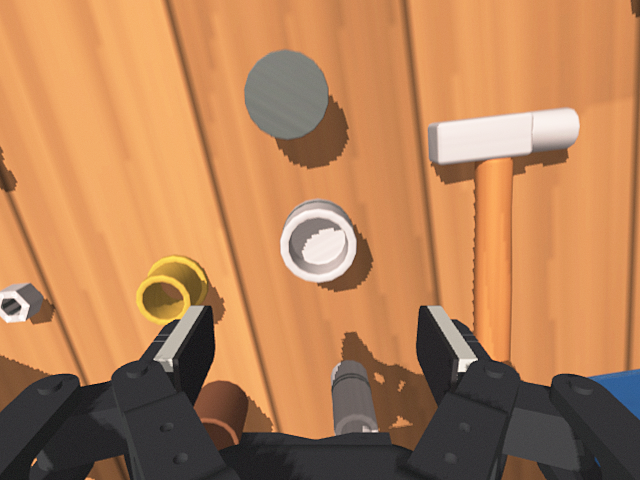

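```bash
python3 -m crank '{"slide":[[-0.004,0.001,0.02],[-0.004,0.001,0.05],[-0.004,0.001,0.08],[-0.004,0.001,0.105],[-0.004,0.001,0.12],[-0.004,0.001,0.128],[-0.004,0.001,0.128],[-0.004,0.001,0.128]],"roll":[0,0,0,0,0,0,0,0],"grip":[0.075,0.075,0.075,0.075,0.075,0.075,0.075,0.04]}' 60
python3 -m crank '{"slide":[[0,0,0],[0,0,0],[0,0,0],[0,0,0],[0,0,-0.005],[0,0,-0.02],[0,0,-0.05],[0,0,-0.09]],"roll":[0,0,0,0,0,0,0,0],"grip":[0.04,0.04,0.04,0.04,0.04,0.04,0.04,0.04]}'
python3 - <<'E'
from h import *
to(.4903,-.3210,.14);p=snap('l')
E
```

```text
time_s: 17.9
position: [0.6724, 0.0089, 0.015]
tool_rot: [[0.187, 0.982, 0.002], [0.982, -0.187, -0.0], [0.0, 0.002, -1.0]]
ft_force: [-0.3, -0.1, 0.5]
grip_width: 0.0621
time_s: 18.7
position: [0.6707, 0.0093, 0.1039]
tool_rot: [[0.187, 0.982, -0.004], [0.982, -0.187, 0.001], [-0.0, -0.004, -1.0]]
ft_force: [-0.5, 0.1, -2.7]
grip_width: 0.0476
t 18.7 pos [0.6707 0.0093 0.1039] jaw -10.77 tilt [-0.004   0.0007] w 0.0476 f [-0.5  0.1 -2.7]
slide [-0.3582 -0.1157 -0.0356]
```

View pics/wrist_l.png

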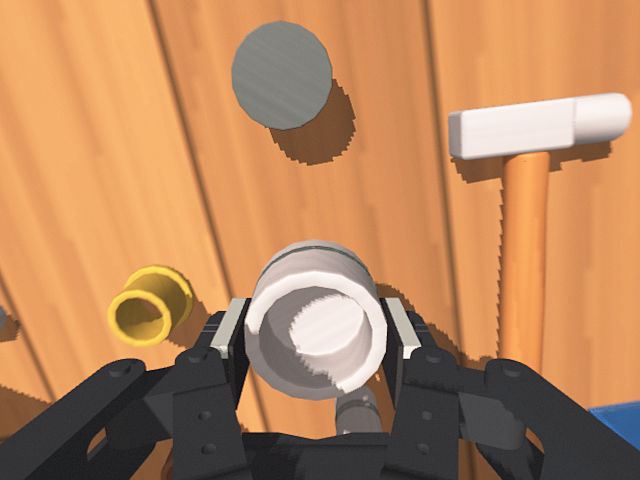

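```bash
python3 -m crank '{"slide":[[-0.01,-0.005,-0.02],[-0.04,-0.015,-0.035],[-0.08,-0.03,-0.035],[-0.12,-0.04,-0.035],[-0.165,-0.055,-0.035],[-0.21,-0.07,-0.035],[-0.25,-0.08,-0.035],[-0.28,-0.09,-0.035]],"roll":[0,0,0,0,0,0,0,0],"grip":[0.04,0.04,0.04,0.04,0.04,0.04,0.04,0.04]}'
python3 -m crank '{"slide":[[-0.02,-0.005,0],[-0.04,-0.015,0],[-0.06,-0.02,0],[-0.07,-0.025,0],[-0.078,-0.0257,0],[-0.078,-0.0257,0],[-0.078,-0.0257,0],[-0.078,-0.0257,0]],"roll":[0,0,0,0,0,0,0,0],"grip":[0.04,0.04,0.04,0.04,0.04,0.04,0.04,0.04]}'
python3 - <<'E'
from h import *
to(.4903,-.3210,.018);p=snap('m');edgetray(p,(.4905,-.3210,np.radians(-10.6)),.228,'m_tray')
E
```

```text
time_s: 19.55
position: [0.5298, -0.2512, 0.1397]
tool_rot: [[0.188, 0.982, 0.001], [0.982, -0.188, -0.001], [-0.001, 0.001, -1.0]]
ft_force: [0.4, -0.3, -2.6]
grip_width: 0.0476
time_s: 20.35
position: [0.4916, -0.3202, 0.1388]
tool_rot: [[0.186, 0.983, -0.0], [0.983, -0.186, 0.0], [0.0, -0.0, -1.0]]
ft_force: [0.4, -0.2, -2.6]
grip_width: 0.0477
t 20.35 pos [ 0.4916 -0.3202  0.1388] jaw -10.72 tilt [-0.      0.0002] w 0.0477 f [ 0.4 -0.2 -2.6]
slide [-0.0011 -0.0011  0.1208]
```

View pics/m_tray.png

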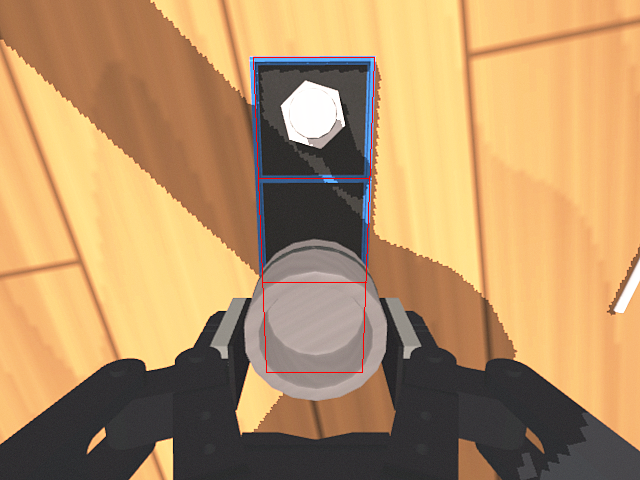

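```bash
python3 -m crank '{"slide":[[-0.001,-0.002,0.02],[-0.001,-0.002,0.045],[-0.001,-0.002,0.07],[-0.001,-0.002,0.09],[-0.001,-0.002,0.105],[-0.001,-0.002,0.115],[-0.001,-0.002,0.12],[-0.001,-0.002,0.12]],"roll":[0,0,0,0,0,0,0,0],"grip":[0.04,0.04,0.04,0.04,0.04,0.04,0.04,0.04]}'
python3 -m crank '{"slide":[[0,0,0.001],[0,0,0.001],[0,0,0.001],[0,0,0],[0,0,-0.005],[0,0,-0.02],[0,0,-0.06],[0,0,-0.11]],"roll":[0,0,0,0,0,0,0,0],"grip":[0.04,0.04,0.055,0.058,0.06,0.065,0.065,0.065]}'
python3 - <<'E'
from h import *
to(.5625,-.0095,.13);p=snap('n')
E
```

```text
time_s: 21.2
position: [0.4894, -0.3215, 0.0193]
tool_rot: [[0.187, 0.982, 0.001], [0.982, -0.187, -0.0], [-0.0, 0.001, -1.0]]
ft_force: [-0.4, -0.2, -3.3]
grip_width: 0.0474
time_s: 22.0
position: [0.4884, -0.321, 0.129]
tool_rot: [[0.187, 0.982, -0.003], [0.982, -0.187, 0.003], [0.002, -0.003, -1.0]]
ft_force: [-0.2, 0.4, 0.4]
grip_width: 0.0648
t 22.0 pos [ 0.4884 -0.321   0.129 ] jaw -10.78 tilt [-0.0026  0.0025] w 0.0648 f [-0.2  0.4  0.4]
slide [ 0.3198  0.0145 -0.0004]
```

View pics/wrist_n.png

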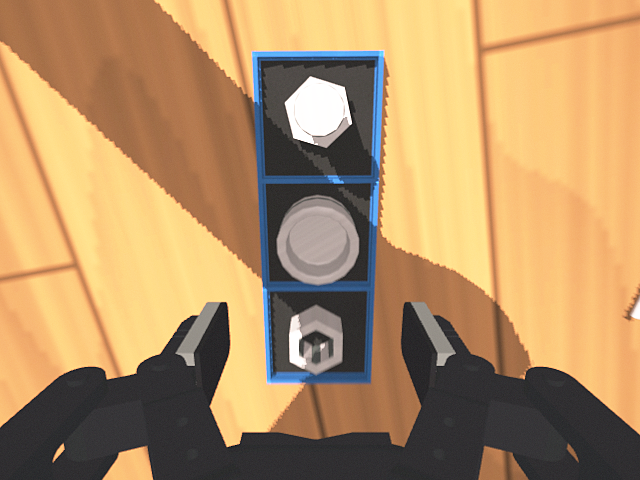

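```bash
python3 -m crank '{"slide":[[0.03,0,-0.01],[0.07,0,-0.01],[0.12,0.005,-0.01],[0.17,0.01,-0.01],[0.22,0.01,-0.01],[0.27,0.012,-0.01],[0.305,0.0145,-0.01],[0.32,0.0145,-0.01]],"roll":[0,0,-0.03,-0.06,-0.09,-0.09,-0.09,-0.09],"grip":[0.065,0.065,0.065,0.065,0.065,0.065,0.065,0.065]}'
python3 - <<'E'
from h import *
from rig import *
to(.5625,-.0092,.009);p=snap('o')
for d in silhouettes("bush",p)[:3]: print(d["confidence"],d["box"],fit([(p,d["pixels"])],"bush",list(ray(p,*uv(p,d["pixels"]),.02)[:2])))
E
```

```text
time_s: 22.85
position: [0.5636, -0.0069, 0.1392]
tool_rot: [[0.095, 0.996, 0.001], [0.996, -0.095, 0.0], [0.0, 0.001, -1.0]]
ft_force: [-0.1, -0.3, -0.2]
grip_width: 0.0647
t 22.85 pos [ 0.5636 -0.0069  0.1392] jaw -5.44 tilt [0.0009 0.0002] w 0.0647 f [-0.1 -0.3 -0.2]
slide [-0.0024 -0.001   0.1302]
0.66 [312.4, 235.2, 67.8, 62.9] (array([ 0.56241664, -0.00847021]), np.float64(0.31996003552397867))
```

View pics/wrist_o.png

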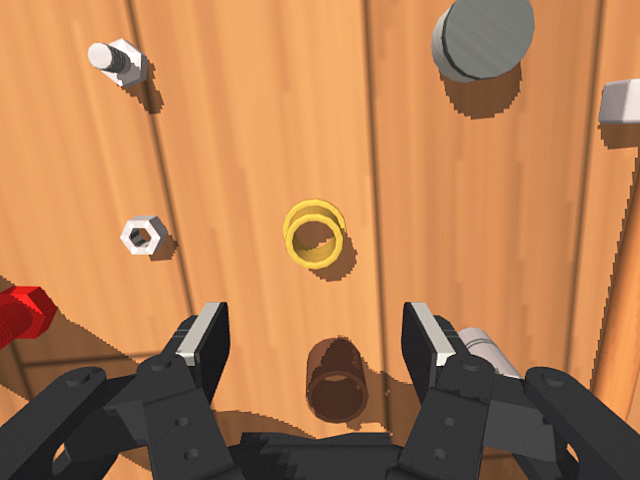

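```bash
python3 -m crank '{"slide":[[-0.002,-0.001,0.02],[-0.002,-0.001,0.05],[-0.002,-0.001,0.08],[-0.002,-0.001,0.105],[-0.002,-0.001,0.12],[-0.002,-0.001,0.13],[-0.002,-0.001,0.13],[-0.002,-0.001,0.13]],"roll":[0,0,0,0,0,0,0,0],"grip":[0.065,0.065,0.065,0.065,0.065,0.065,0.065,0.03]}' 60
python3 -m crank '{"slide":[[0,0,0],[0,0,0],[0,0,0],[0,0,0],[0,0,-0.005],[0,0,-0.02],[0,0,-0.06],[0,0,-0.1]],"roll":[0,0,0,0,0,0,0,0],"grip":[0.03,0.03,0.03,0.03,0.03,0.03,0.03,0.03]}'
python3 - <<'E'
from h import *
to(.498+.0036,.314-.0373,.14);p=snap('q')
E
```

```text
time_s: 23.75
position: [0.5623, -0.0126, 0.0095]
tool_rot: [[0.099, 0.995, 0.001], [0.995, -0.099, -0.0], [-0.0, 0.001, -1.0]]
ft_force: [1.2, -0.1, -0.2]
grip_width: 0.0517
time_s: 24.55
position: [0.5615, -0.0116, 0.11]
tool_rot: [[0.098, 0.995, -0.001], [0.995, -0.098, 0.0], [0.0, -0.001, -1.0]]
ft_force: [-0.1, 0.0, -0.5]
grip_width: 0.0357
t 24.55 pos [ 0.5615 -0.0116  0.11  ] jaw -5.61 tilt [-0.0014  0.0004] w 0.0357 f [-0.1  0.  -0.5]
slide [ 0.2811 -0.0878 -0.0298]
```

View pics/wrist_q.png

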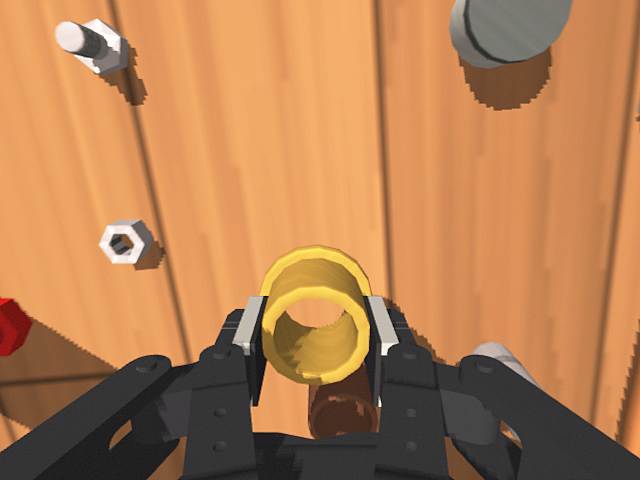

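```bash
python3 -m crank '{"slide":[[0.02,-0.005,-0.02],[0.05,-0.015,-0.03],[0.09,-0.03,-0.03],[0.13,-0.04,-0.03],[0.17,-0.055,-0.03],[0.21,-0.065,-0.03],[0.25,-0.08,-0.03],[0.281,-0.088,-0.03]],"roll":[0,0,0,0,0,0,0,0],"grip":[0.03,0.03,0.03,0.03,0.03,0.03,0.03,0.03]}'
python3 - <<'E'
from h import *
to(.498+.0036,.314-.0373,.0135);p=snap('r');edgetray(p,(.498,.3140,np.radians(-5.5)),.153,'r_tray')
E
```

```text
time_s: 25.4
position: [0.5006, 0.2788, 0.1391]
tool_rot: [[0.096, 0.995, 0.0], [0.995, -0.096, 0.0], [0.0, -0.0, -1.0]]
ft_force: [0.5, 0.3, -1.2]
grip_width: 0.0358
t 25.4 pos [0.5006 0.2788 0.1391] jaw -5.53 tilt [0.     0.0004] w 0.0358 f [ 0.5  0.3 -1.2]
slide [-0.002   0.0012  0.1256]
```

View pics/r_tray.png

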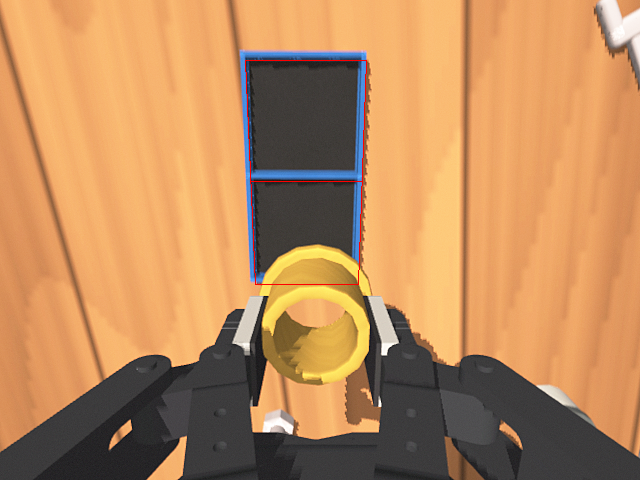

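```bash
python3 -m crank '{"slide":[[0.002,-0.001,0.02],[0.002,-0.0015,0.045],[0.002,-0.0015,0.07],[0.002,-0.0015,0.09],[0.002,-0.0015,0.1],[0.002,-0.0015,0.105],[0.002,-0.0015,0.105],[0.002,-0.0015,0.105]],"roll":[0,0,0,0,0,0,0,0],"grip":[0.03,0.03,0.03,0.03,0.03,0.03,0.03,0.03]}'
python3 - <<'E'
from h import *
to(.4996,.2807,.0135);p=snap('s');edgetray(p,(.496,.3180,np.radians(-5.5)),.153,'s_tray')
E
```

```text
time_s: 26.25
position: [0.5011, 0.2788, 0.0347]
tool_rot: [[0.098, 0.995, 0.002], [0.995, -0.098, 0.0], [0.001, 0.001, -1.0]]
ft_force: [-0.6, -0.0, -0.3]
grip_width: 0.0352
t 26.25 pos [0.5011 0.2788 0.0347] jaw -5.62 tilt [0.0015 0.0005] w 0.0352 f [-0.6 -0.  -0.3]
slide [ 0.0018 -0.0017  0.0212]
```

View pics/s_tray.png

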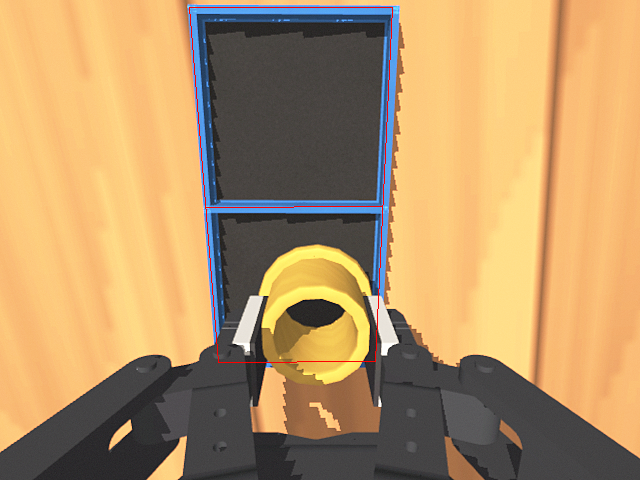

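```bash
python3 - <<'E'
from h import *
s=where();p=snap('s2')
x,y,_=s["position"]
print(proj(p,[[x,y,z] for z in(.011,.0347,.06)]))
R=np.array(s["tool_rot"]);print(R.T@(np.array(p["xyz"])-s["position"]),R.T@np.array(p["rotation"]))
a=np.radians(-5.5)
for v in(-.0375,.0375):print(proj(p,[[.496-np.sin(a)*v,.318+np.cos(a)*v,.003]]))
E
```

```text
t 26.3 pos [0.5011 0.2788 0.0348] jaw -5.61 tilt [0.0017 0.0005] w 0.0357 f [-0.1 -0.3 -1.3]
[[315.22114624 291.23278205]
 [315.23137691 315.39933395]
 [315.24612307 350.23222107]]
[ 0.07281537  0.00017798 -0.14348457] [[ 3.14835361e-04 -9.58434146e-01 -2.85313668e-01]
 [ 9.99998679e-01  7.56682185e-04 -1.43839971e-03]
 [ 1.59450317e-03 -2.85312838e-01  9.58433118e-01]]
[[296.44819019 282.33844198]]
[[293.76386207 114.45591513]]
```

View pics/wrist_s2.png

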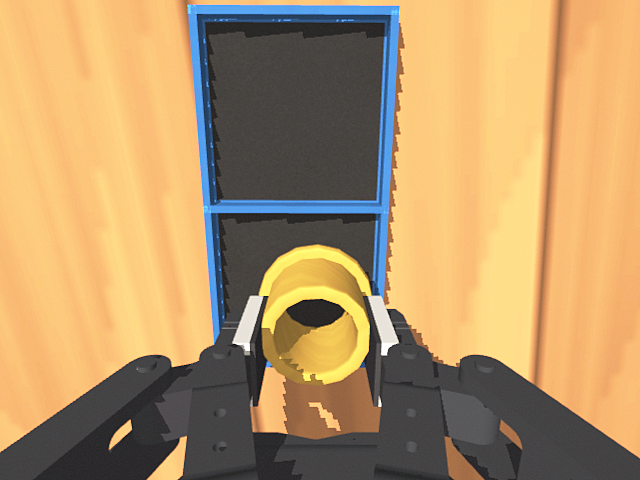

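```bash
python3 -m crank '{"slide":[[0.001,-0.003,0],[0.001,-0.006,0],[0.001,-0.008,0.003],[0.001,-0.008,0.008],[0.001,-0.008,0.013],[0.001,-0.008,0.018],[0.001,-0.008,0.021],[0.001,-0.008,0.021]],"roll":[0,0,0,0,0,0,0,0],"grip":[0.03,0.03,0.03,0.03,0.03,0.03,0.03,0.03]}'
python3 - <<'E'
from h import *
to(.4928,.2805,.0135);p=snap('t');edgetray(p,(.496,.3180,np.radians(-5.5)),.153,'t_tray')
E
```

```text
time_s: 27.15
position: [0.4925, 0.2803, 0.0131]
tool_rot: [[0.098, 0.995, -0.0], [0.995, -0.098, -0.0], [-0.0, -0.0, -1.0]]
ft_force: [-3.5, -1.0, 6.5]
grip_width: 0.0356
t 27.15 pos [0.4925 0.2803 0.0131] jaw -5.61 tilt [-0.0004 -0.0002] w 0.0356 f [-3.5 -1.   6.5]
slide [ 0.0002  0.0002 -0.0004]
```

View pics/t_tray.png

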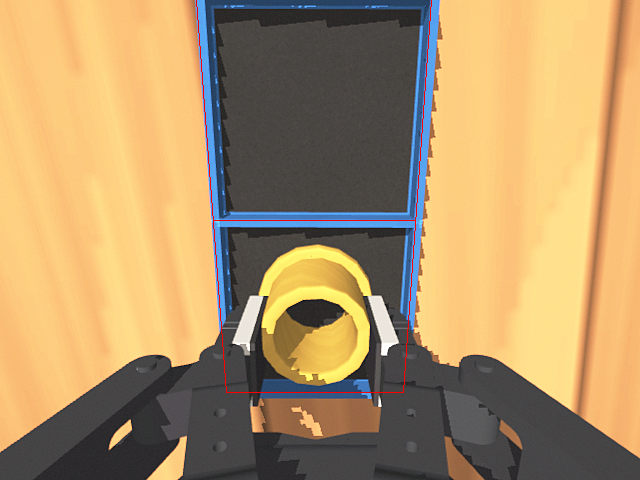

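```bash
python3 -m crank '{"slide":[[0,0,0],[0,0,0],[0,0,0],[0,0,-0.003],[0,0,-0.02],[0,0,-0.05],[0,0,-0.09],[0,0,-0.13]],"roll":[0,0,0,0,0,0,0,0],"grip":[0.045,0.05,0.05,0.05,0.055,0.06,0.06,0.06]}'
python3 - <<'E'
from h import *
to(.6765,-.1125,.14);p=snap('u')
E
```

```text
time_s: 28.0
position: [0.4924, 0.2803, 0.1442]
tool_rot: [[0.098, 0.995, -0.001], [0.995, -0.098, -0.0], [-0.0, -0.001, -1.0]]
ft_force: [0.3, 0.1, 0.1]
grip_width: 0.0598
t 28.0 pos [0.4924 0.2803 0.1442] jaw -5.62 tilt [-0.0007 -0.0002] w 0.0598 f [0.3 0.1 0.1]
slide [-0.3729  0.2216  0.0042]
```

View pics/wrist_u.png

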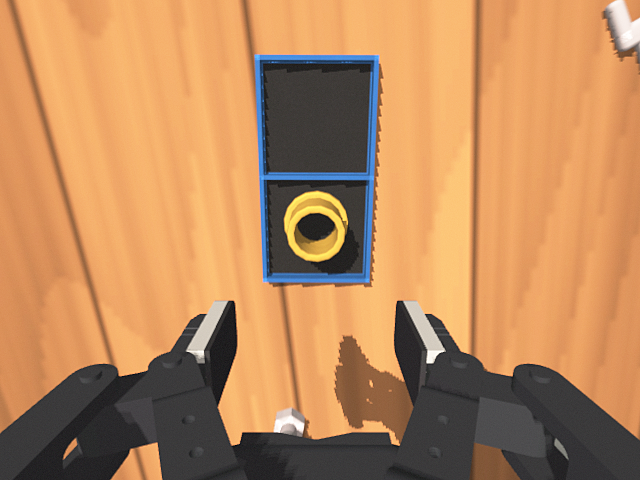

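Bush is flat and central in the near compartment (316,230). Now the tall socket.

```bash
python3 -m crank '{"slide":[[-0.03,0.015,0],[-0.065,0.035,0],[-0.1,0.06,0],[-0.14,0.085,0],[-0.18,0.105,0],[-0.22,0.13,0],[-0.26,0.15,0],[-0.29,0.17,0]],"roll":[0,0,0,0,0,0,0,0],"grip":[0.06,0.06,0.06,0.06,0.06,0.06,0.06,0.06]}'
python3 -m crank '{"slide":[[-0.02,0.015,0],[-0.045,0.03,0],[-0.07,0.043,0],[-0.08,0.05,0],[-0.083,0.0515,0],[-0.083,0.0515,0],[-0.083,0.0515,0],[-0.083,0.0515,0]],"roll":[0,0,0,0,0,0,0,0],"grip":[0.06,0.06,0.06,0.06,0.06,0.06,0.06,0.06]}'
python3 - <<'E'
from h import *
from rig import *
p=snap('v')
for d in silhouettes("socket_tall",p)[:3]: print(d["confidence"],d["box"],fit([(p,d["pixels"])],"socket_tall",list(ray(p,*uv(p,d["pixels"]),.03)[:2])))
to(.6765,-.1125,.025)
E
```

```text
time_s: 28.85
position: [0.634, -0.0275, 0.1427]
tool_rot: [[0.099, 0.995, 0.0], [0.995, -0.099, -0.0], [-0.0, 0.0, -1.0]]
ft_force: [0.8, 0.2, 0.2]
grip_width: 0.0603
time_s: 29.65
position: [0.6765, -0.1113, 0.1431]
tool_rot: [[0.097, 0.995, 0.0], [0.995, -0.097, 0.0], [0.0, 0.0, -1.0]]
ft_force: [0.9, -0.2, -0.3]
grip_width: 0.0602
0.91 [316.4, 242.2, 50.7, 74.6] (array([ 0.67592838, -0.11241048]), np.float64(0.03863676574663836))
t 29.75 pos [ 0.6765 -0.1117  0.1431] jaw -5.56 tilt [0.0001 0.    ] w 0.06 f [ 0.1  0.4 -0.1]
slide [-0.0008  0.      0.1181]
```

View pics/wrist_v.png

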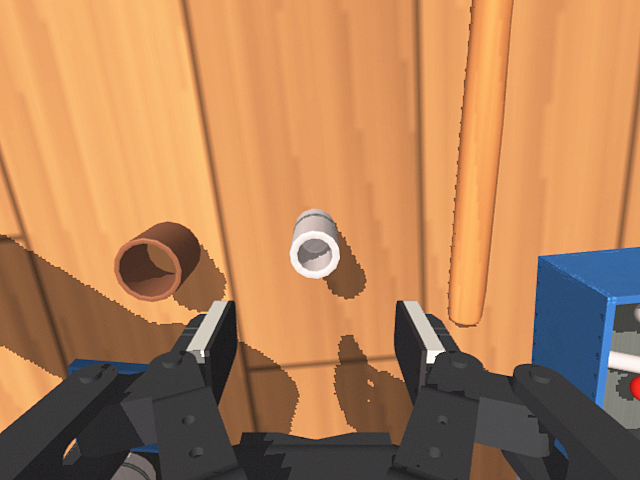

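```bash
python3 -m crank '{"slide":[[0,0,0.02],[0,0,0.05],[0,0,0.08],[0,0,0.1],[0,0,0.112],[0,0,0.118],[0,0,0.118],[0,0,0.118]],"roll":[0,0,0,0,0,0,0,0],"grip":[0.06,0.06,0.06,0.06,0.06,0.06,0.06,0.02]}' 60
python3 -m crank '{"slide":[[0,0,0],[0,0,0],[0,0,0],[0,0,0],[0,0,-0.005],[0,0,-0.02],[0,0,-0.06],[0,0,-0.1]],"roll":[0,0,0,0,0,0,0,0],"grip":[0.02,0.02,0.02,0.02,0.02,0.02,0.02,0.02]}'
python3 - <<'E'
from h import *
p=snap('w');to(.4998,.3545,.15)
E
```

```text
time_s: 30.55
position: [0.6772, -0.1126, 0.026]
tool_rot: [[0.098, 0.995, 0.002], [0.995, -0.098, -0.001], [-0.0, 0.002, -1.0]]
ft_force: [0.2, 0.2, 0.0]
grip_width: 0.047
time_s: 31.35
position: [0.6763, -0.1123, 0.1262]
tool_rot: [[0.098, 0.995, -0.001], [0.995, -0.098, 0.001], [0.0, -0.001, -1.0]]
ft_force: [0.7, -0.1, -1.8]
grip_width: 0.0283
t 31.4 pos [ 0.679  -0.1132  0.1348] jaw -5.61 tilt [ 0.0111 -0.0039] w 0.0288 f [ 2.7 -1.   4.9]
slide [ 0.4479 -0.2239 -0.019 ]
```

View pics/wrist_w.png

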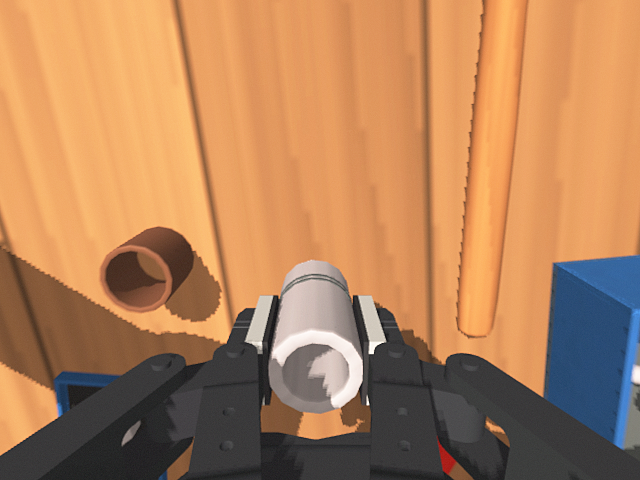

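```bash
python3 -m crank '{"slide":[[0.02,-0.01,-0.02],[0.05,-0.025,-0.025],[0.09,-0.045,-0.025],[0.13,-0.065,-0.025],[0.17,-0.085,-0.025],[0.21,-0.105,-0.025],[0.25,-0.125,-0.025],[0.29,-0.145,-0.025]],"roll":[0,0,0,0,0,0,0,0],"grip":[0.02,0.02,0.02,0.02,0.02,0.02,0.02,0.02]}'
python3 -m crank '{"slide":[[0.035,-0.018,0],[0.07,-0.035,0],[0.1,-0.05,0],[0.13,-0.065,0],[0.15,-0.075,0],[0.156,-0.078,0],[0.156,-0.078,0],[0.156,-0.078,0]],"roll":[0,0,0,0,0,0,0,0],"grip":[0.02,0.02,0.02,0.02,0.02,0.02,0.02,0.02]}'
python3 - <<'E'
from h import *
p=snap('x');edgetray(p,(.4965,.3175,np.radians(-5.5)),.153,'x_tray');to(.5001,.3548,.0297)
E
```

```text
time_s: 32.2
position: [0.5599, 0.1919, 0.1507]
tool_rot: [[0.098, 0.995, 0.001], [0.995, -0.098, 0.0], [0.0, 0.001, -1.0]]
ft_force: [0.2, -0.3, -3.4]
grip_width: 0.0284
time_s: 33.0
position: [0.4988, 0.3524, 0.15]
tool_rot: [[0.099, 0.995, 0.0], [0.995, -0.099, -0.0], [-0.0, 0.0, -1.0]]
ft_force: [0.1, -0.3, -1.4]
grip_width: 0.0282
t 33.05 pos [0.4989 0.3522 0.15  ] jaw -5.68 tilt [ 0.0002 -0.0002] w 0.0283 f [ 0.3 -0.1 -2.8]
slide [0.0027 0.0009 0.1203]
```

View pics/x_tray.png

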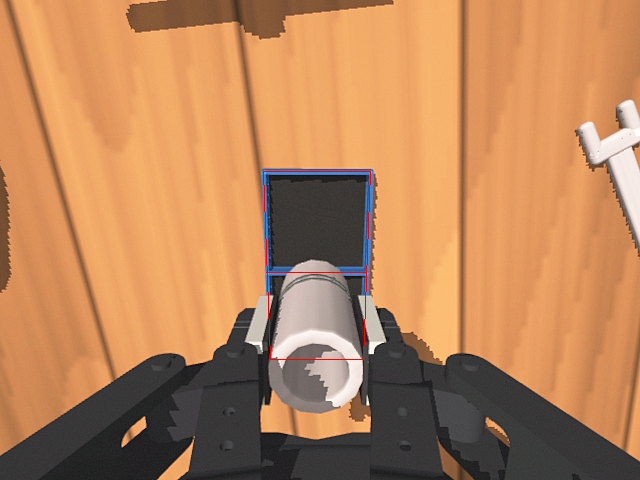

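Tray estimate agrees; descend and release.

```bash
python3 -m crank '{"slide":[[0.002,0.001,0.02],[0.002,0.001,0.045],[0.002,0.001,0.07],[0.002,0.001,0.09],[0.002,0.001,0.105],[0.002,0.001,0.115],[0.002,0.001,0.12],[0.002,0.001,0.12]],"roll":[0,0,0,0,0,0,0,0],"grip":[0.02,0.02,0.02,0.02,0.02,0.02,0.02,0.02]}'
python3 -m crank '{"slide":[[0,0,0],[0,0,0],[0,0,0],[0,0,-0.003],[0,0,-0.02],[0,0,-0.05],[0,0,-0.09],[0,0,-0.12]],"roll":[0,0,0,0,0,0,0,0],"grip":[0.02,0.04,0.045,0.05,0.055,0.06,0.06,0.06]}'
python3 - <<'E'
from h import *
where();p=snap('y')
E
```

```text
time_s: 33.85
position: [0.5, 0.3548, 0.03]
tool_rot: [[0.098, 0.995, 0.0], [0.995, -0.098, 0.0], [0.0, 0.0, -1.0]]
ft_force: [0.9, 1.0, -1.7]
grip_width: 0.0286
time_s: 34.65
position: [0.4999, 0.3553, 0.1527]
tool_rot: [[0.098, 0.995, 0.002], [0.995, -0.098, 0.001], [0.001, 0.002, -1.0]]
ft_force: [0.6, 1.3, -0.4]
grip_width: 0.0604
t 34.65 pos [0.4999 0.3553 0.1527] jaw -5.61 tilt [0.0023 0.001 ] w 0.0604 f [ 0.6  1.3 -0.4]
```

View pics/wrist_y.png

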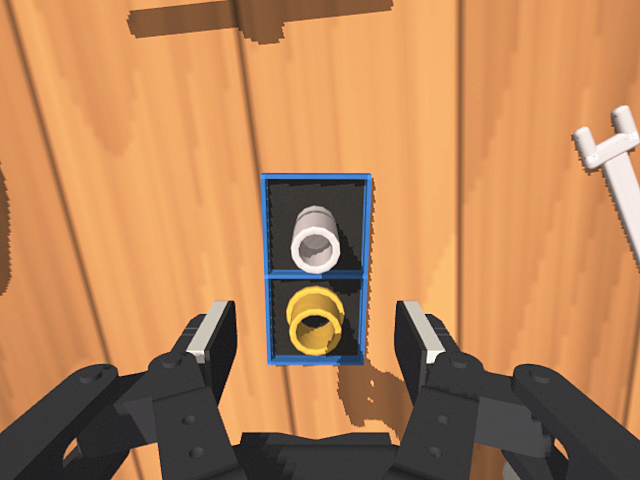

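Both pieces stand centred in the short tray. Last overall check.

```bash
python3 -m crank '{"slide":[[0,0,-0.01],[0,0,-0.03],[0,0,-0.05],[0,0,-0.06],[0,0,-0.06],[0,0,-0.06],[0,0,-0.06],[0,0,-0.06]],"roll":[0,0,0,0,0,0,0,0],"grip":[0.06,0.06,0.06,0.06,0.06,0.06,0.06,0.06]}'
python3 - <<'E'
from h import *
from rig import *
where();cs=snap('z',("scene","side"))
for n,x0,z in (("nut_small",[.443,0],0),("bolt_small",[.454,.112],0),("bolt_long",[.504,-.247],.003),("nut_large",[.475,-.393],.003),("socket_wide",[.489,-.321],.003),("bush",[.4925,.28],.003),("socket_tall",[.5,.355],.003)):
    h=OBJ[n][-1][2]/2e3
    for c in cs:
        for d in silhouettes(n,c):
            g=ray(c,*uv(c,d["pixels"]),z+h)[:2]
            if np.hypot(*(g-x0))<.03:
                print(n,round(d["confidence"],2),fit([(c,d["pixels"])],n,list(g),z));break
E
```

```text
time_s: 35.5
position: [0.4993, 0.355, 0.2088]
tool_rot: [[0.098, 0.995, -0.002], [0.995, -0.098, -0.001], [-0.001, -0.002, -1.0]]
ft_force: [0.1, 0.4, 0.1]
grip_width: 0.0598
t 35.5 pos [0.4993 0.355  0.2088] jaw -5.62 tilt [-0.0016 -0.0007] w 0.0598 f [0.1 0.4 0.1]
nut_small 0.65 (array([0.44391186, 0.0018172 ]), np.float64(0.08986486486486486))
nut_small 0.52 (array([ 4.42657266e-01, -4.20143087e-04]), np.float64(0.10038716814159292))
bolt_small 0.64 (array([0.45514997, 0.11173688]), np.float64(0.19016768292682926))
bolt_small 0.5 (array([0.45304674, 0.11115682]), np.float64(0.10350678733031674))
bolt_long 0.58 (array([ 0.50701292, -0.2459806 ]), np.float64(0.06756571741511501))
bolt_long 0.62 (array([ 0.50421899, -0.24482223]), np.float64(0.11581215970961888))
nut_large 0.73 (array([ 0.47589855, -0.39532395]), np.float64(0.12988650693568726))
nut_large 0.79 (array([ 0.47331051, -0.39631534]), np.float64(0.1327975047984645))
socket_wide 0.85 (array([ 0.49152774, -0.32037474]), np.float64(0.04201283987915408))
socket_wide 0.9 (array([ 0.4900317, -0.3198195]), np.float64(0.08038651315789473))
bush 0.96 (array([0.49637241, 0.27922991]), np.float64(0.09018782383419689))
bush 0.57 (array([0.49253882, 0.28224931]), np.float64(0.12721518987341773))
socket_tall 0.74 (array([0.50233796, 0.35298443]), np.float64(0.07410272277227722))
socket_tall 0.86 (array([0.49972837, 0.35379633]), np.float64(0.17864173228346455))
```

View pics/scene_z.png

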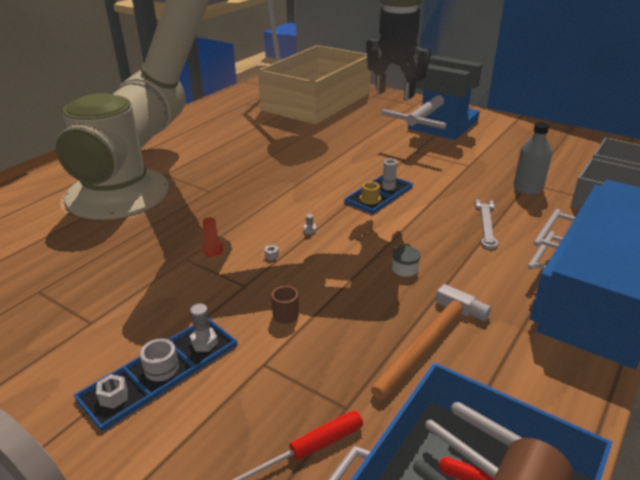

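View pics/side_z.png

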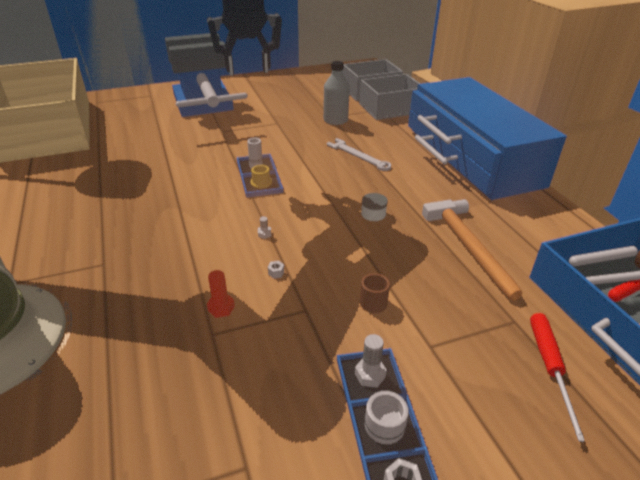

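All five pieces stand in the right trays, and the small nut, small bolt and red bolt have not moved.

```bash
python3 -c "
from rig import *
print(close_job())"
```

```text
the job is handed in; nothing more can be done
None
```

I made up both kits and handed the job in at about 35.6 s on the robot's clock, well under the 112 s limit.

- **Long tray:** long bolt in the +y compartment, wide socket in the middle, large nut in the -y compartment.
- **Short tray:** bush in the -y compartment, tall socket in the +y compartment.

**Final checks:** The scene, side and wrist pictures show every piece the right way up, with fitted positions within about 5 mm of its compartment's centre. The small nut and small bolt fit within about 2 mm of their first measured positions, and the red bolt was not touched. The gripper was clear of everything and held about 0.2 m up.

**Disagreements:** The scene and side camera fits differed by up to about 5 mm for the bush and 2–3 mm for most of the others, all well inside the 24 mm tolerance. I first worked out the bush's compartment with a sign error (about 7 mm off). I saw it in the wrist picture and corrected it before lowering the bush.

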